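# Nest the steel bowl covers and weigh them

## Task

The steel bowl covers are to be weighed together for the bill. With the pan still standing on the desk, set the medium cover into the large one that already lies upside down in the pan, then the small one into the medium, all crown down, each cupped fully and level inside the one below and set down rather than dropped; then swing up the pan's handle, hang the pan by it on the twin hook of the spring balance and let go, so that it hangs free and still. Leave the other things on the desk where they are.

Things in the scene. Friction and masses are not known exactly. Their poses are not given: they have to be found in the camera images.
- lid_large_mid (a point): Middle (on the axis, 20 mm up) of the largest plain steel bowl cover, lying inverted in the pan: 130 mm across, 40 high, z out of its open side. Flat crown at the bottom, 56 mm across; domed for 24 mm, then an upright rim band 16 mm tall, 11 mm wide radially (inner diameter 108). Double-walled: flat inner floor 24 mm below the rim. 170 g. Round: yaw has no meaning.
- lid_medium_mid (a point): Middle (on the axis, 20 mm up) of the medium cover, inverted on the desk: same shape and height, 116 mm across, rim band inner diameter 94 mm. Pinch the rim band from above, one finger inside. 140 g. Nested in the large one, its crown rests on that one's inner floor, so that it stands 16 mm higher; the dome guides itself, 2 mm play.
- lid_small_mid (a point): Middle (on the axis, 20 mm up) of the smallest cover, inverted on the desk: same shape and height, 102 mm across, rim band inner diameter 80 mm, 110 g. Pinched in the same way. Nested in the medium cover it stands 16 mm higher than that one.
- lid_medium: The medium cover again, by the centre of its crown's underside.
- lid_small: The small cover again, by the centre of its crown's underside.
- pan: Shallow round steel weighing pan loose on the desk, 160 mm across, 33 mm high, floor 4 mm thick, 260 g. Two strap ears rise at y = +80 and -80 mm to 82 mm height; between them a wire handle (60 g) turns on pivots 75 mm above the underside, pivot line along the pan's y. Origin: centre of the underside; z up. The full pan's weight lies below the pivots, so it hangs steady.
- bail (a joint): Angle of the pan's handle in rad: 0 upright over the pan, +1.4 folded down to the pan's +x side (a stop, where it starts), -1.4 to the other side. It swings freely and falls back if let go half-way.
- bail_bar (a point): Middle of the handle's straight top bar: dark round steel, 9 mm thick, straight for 116 mm along the pan's y, 120 mm from the pivot line. Folded, it is 118 mm from the pan's axis towards the pan's +x and 95 mm above its underside; upright, 195 mm above its centre. y along the bar. The bar can turn between the fingers.
- hook (a joint): How far the sprung hook has dipped, in m: 0 empty, 280 N per m, 0.022 to 0.030 under the full pan, lower stop at 0.06. After loading it bobs for about a second.
- hook_seat (a point): Bottom of the balance's twin hook, midway between its two prongs (8 mm thick, 60 mm clear between them, room for the fingers), at the height where the bar's centre rests: 254 mm up when empty. Prongs point to -x, tips turned up to 14 mm above this point at x = -26 mm; level for 12 mm either way. The bar comes from -x, so that the prongs pass below it inside the handle, and lies along y across both.
- balance: The spring balance, fixed. Origin: on the desk below the hook's seat, axes as the hook's. Base plate 15 mm high from x = -60 to +210 mm, 160 mm wide; the full pan hangs 15 to 22 mm clear of it. Column face at x = +137 mm, top 358 mm above the desk; the prongs come from its sprung carriage and rise towards it (top 8 mm above the seat point at x = +34 mm).
- mouse: Black computer mouse, 102 x 62 x 34 mm; leave alone. Origin: centre of its underside.
- tape: Roll of tape, 60 mm across, 20 mm high, lying flat; leave alone. Origin: centre of its underside.
- stapler: Grey stapler, 122 x 34 x 41 mm; leave alone. Origin: centre of its underside, length along x.
There are look-alikes about, which are no part of the job. Leave any green look-alike of the lid_medium alone.

How it is judged:
On the way, in this order (a step that is already met when the one before it is completed fails the run):
1. the medium cover is cupped in the large one in the pan, which stands on the desk, and is let go (distance between lid_large_mid and pan below 0.034 m and z of lid_medium_mid in the frame of lid_large_mid between 0.012 and 0.0195 m and distance between lid_medium_mid and lid_large_mid below 0.021 m and angle between the z axis of lid_medium_mid and the z axis of lid_large_mid, either way round below 0.1 rad and contact force between the fingers and lid_medium below 0.1 N and height (world z) of pan below 0.006 m), for 0.2 s.
2. the small cover is cupped in the medium one in the pan, which still stands on the desk, and is let go (distance between lid_large_mid and pan below 0.034 m and z of lid_medium_mid in the frame of lid_large_mid between 0.012 and 0.0195 m and distance between lid_medium_mid and lid_large_mid below 0.021 m and angle between the z axis of lid_medium_mid and the z axis of lid_large_mid, either way round below 0.1 rad and z of lid_small_mid in the frame of lid_medium_mid between 0.012 and 0.0195 m and distance between lid_small_mid and lid_medium_mid below 0.021 m and angle between the z axis of lid_small_mid and the z axis of lid_medium_mid, either way round below 0.1 rad and contact force between the fingers and lid_small below 0.1 N and height (world z) of pan below 0.006 m), for 0.2 s.
3. the pan with the three covers hangs on the twin hook, which has dipped under it (distance between lid_large_mid and pan below 0.034 m and z of lid_medium_mid in the frame of lid_large_mid between 0.012 and 0.0195 m and distance between lid_medium_mid and lid_large_mid below 0.021 m and angle between the z axis of lid_medium_mid and the z axis of lid_large_mid, either way round below 0.1 rad and z of lid_small_mid in the frame of lid_medium_mid between 0.012 and 0.0195 m and distance between lid_small_mid and lid_medium_mid below 0.021 m and angle between the z axis of lid_small_mid and the z axis of lid_medium_mid, either way round below 0.1 rad and value of joint hook above 0.012 m and distance between bail_bar and hook_seat below 0.03 m and height (world z) of pan above 0.018 m), for 0.2 s.
At the end, for the whole second after the job is handed in: Pan level (0.15 rad) and still (0.02 m/s), hung by its bar on the twin hook (within 30 mm of the seat), hook dipped over 12 mm, underside over 18 mm up; large cover in it (34 mm), medium in large, small in medium, each 12 to 19.5 mm above the last, aligned to 0.1 rad, crowns down (all of step 3 and angle between each of lid_large_mid, lid_medium_mid, lid_small_mid's own z axis and vertical below 0.2 rad and angle between pan's own z axis and vertical below 0.15 rad and linear speed of pan below 0.02 m/s and angular speed of pan below 0.25 rad/s and velocity of joint hook between -0.01 and 0.01 m/s); the robot touches nothing.
It fails at once if the medium cover is dropped before the pan is lifted (it falls free faster than 0.7 m/s, a fall of about 25 mm) (contact force between the fingers and lid_medium below 0.1 N and linear speed of lid_medium above 0.7 m/s and height (world z) of pan below 0.006 m).
It fails at once if the small cover is dropped before the pan is lifted (it falls free faster than 0.7 m/s, a fall of about 25 mm) (contact force between the fingers and lid_small below 0.1 N and linear speed of lid_small above 0.7 m/s and height (world z) of pan below 0.006 m).
It fails at once if the mouse, tape or stapler is pushed more than 30 mm from its place (distance of any of mouse, tape, stapler from where it was at the start of the episode above 0.03 m).
It also fails if it takes over 72 s, if anything falls off the work surface, if the arm or the gripper's body presses on something with over 40 N, if the wrist force passes 120 N, or if a joint passes its speed limit or range.

## Robot

A 6-joint arm with a two-finger parallel gripper is mounted at the origin on the work surface. World frame = base frame: x ahead of the robot, y to its left, z up, the work surface at z = 0. Lengths are in m, angles in rad, forces in N, time in s.
With the tool pointing down it reaches from about 0.275 to 0.75 m from the base axis. Payload 10.2 kg.
Tool frame: the origin (TCP) lies midway between the tips of the shut fingers; the grasp point (between the pads) lies env.grasp_offset behind it (env.grasp_offset is the distance from the TCP to the grasp point, in m); y points along the fingers, x is the direction in which the jaws open and shut, and the axes are right-handed (so a half turn about y gives the same grasp; the last joint's range is limited). The gripper opens to 88 mm and grips with 3 to 60 N. Pads are 18 mm wide; open, the fingers measure 123 mm over their backs; the gripper's body (75 mm by 187 mm) begins 45 mm behind the grasp point.
Start: joints at [-1.38, 0.313, 1.498, -0, 1.331, -0.223], TCP at [0.211, -0.481, 0.199] pointing down, gripper open.
Joint ranges: [-2.94, 2.94], [-0.97, 2.17], [0.19, 2.56], [-1.23, 4.37], [0.02, 3.11], [-2.88, 2.88]. Speed limits (rad/s): [2.39, 2.39, 3.01, 3.14, 3.14, 3.14].

## Interface

Orientations are given as a unit quaternion [x, y, z, w].
In Python, from cell import telemetry, get_image, camera_params, env gives the robot as it stands.
- The arm moves only by the shell command python3 -m crank 'ROWS' [OPENING] [FORCE]. ROWS is JSON, one flat list of numbers, 6 for each row, row after row: the shift along the tool's x, y, z in m, then the turn, a rotation vector about the tool's x, y, z in rad. In form: [dx, dy, dz, rx, ry, rz, dx, dy, dz, rx, ry, rz, ...]. A call has 1 to 8 rows; each row shifts and turns the pose as measured when the row begins, along the tool's axes as they then stand; what a row does not reach is not made up. A row lasts 1/8 s, in which the tool goes at most 62.5 mm and 10.7 degrees, less where a joint would pass 70% of its speed; a pose out of reach is approached as far as the arm can. A call is refused whole if a number of a shift passes 0.0625 or a number of a turn 0.188, either way. A call with a gripper value outside its range is refused whole. OPENING is the closure, from 0 (fully open) to 1 (shut), set as the call begins (- or left out, the last holds). The fingers move at their own pace and stop on an object; FORCE is the grip in N (left out, the last holds). Time passes only in rows, so rows that do not move let the fingers close. It gives the time, the measured TCP pose, the force and the opening at its end, in the units of the state.
- telemetry.read_state(): the state, without advancing time (a new reading comes with each control period).
- get_image(name): name is "scene" or "top" or "wrist"; returns the picture (420x560x3 uint8, red, green, blue); there is no depth.
- camera_params(name): a dict with "fx", "fy", "cx", "cy" (pixels), "R" (3x3) and "t" (3): a world point X has camera coordinates R X + t; the wrist camera has in their place "T_tool_cam" (4x4, takes a point from camera to tool coordinates, whose origin is the TCP and whose axes are the tool frame's). Camera axes: x right, y down, z forward; pixel columns grow to the right and rows downward; lengths in m; the calibration is good to about 2 mm. A picture is of the moment at which its call begins: read the wrist's pose just before it. camera_params takes no time and is no camera call.
- env.job_done(): hands the job in, once; it reports no verdict.
The state is a dict: "time_s": time; "joint_positions": joint angles; "qd": joint speeds; "effort": joint torques, N m; "position": TCP position; "tool_rot": TCP orientation; "wrist_force": force on the tool from outside, world axes, zero at the start; "torque": the same for the moment, N m; "opening": finger opening in m.
Only numpy, scipy, OpenCV 4.12 (cv2) and the standard library are available. Lean on these libraries where they do the work, as an engineer would, in place of code of your own. Each camera call takes 0.05 s, during which the arm holds its last target.

## Working session

There is one attempt and no reset: what is moved stays moved. The work goes in short steps, Python scripts to look and compute and a shell command to move; the robot and the scene stay as the last step left them, time stands still between calls to the robot, and variables do not carry over. Pictures are saved under pics/ and viewed, and the job is handed in when it is done.

```bash
ls; mkdir -p pics; python3 - <<'E'
from cell import telemetry,get_image,camera_params,env
import cv2
s=telemetry.read_state();print(s);print(env.grasp_offset)
for n in("scene","top"):
    cv2.imwrite(f"pics/{n}0.png",get_image(n)[:,:,::-1]);print(n,camera_params(n))
print(camera_params("wrist"))
E
```

```text
pics
{'time_s': 0.0, 'joint_positions': array([-1.38038928e+00,  3.13433970e-01,  1.49841221e+00, -2.16145858e-06,
        1.33102958e+00, -2.23403895e-01]), 'qd': array([-4.64743812e-05,  8.18583513e-04,  9.99867120e-04, -1.26665776e-03,
       -4.25126563e-04,  1.18868664e-03]), 'effort': array([ 3.09499237e-04, -4.02211797e+01, -2.52272433e+01,  6.94317045e-02,
        3.53097380e-02, -7.89903311e-05]), 'position': array([ 0.21103229, -0.48039543,  0.19847868]), 'tool_rot': array([-0.59172631,  0.38693522, -0.38630327,  0.59237732]), 'wrist_force': array([-0.19117027,  0.16626057,  0.48122526]), 'torque': array([-0.018978  ,  0.04541268,  0.00532178]), 'opening': 0.08832403259928327}
0.0187
scene {'fx': 446.8425726791639, 'fy': 446.8425726791639, 'cx': 283.8633439623909, 'cy': 207.2890058162591, 'R': array([[-0.74385081,  0.66834416, -0.00143128],
       [ 0.46703668,  0.51826622, -0.71643344],
       [-0.47808232, -0.53358805, -0.69765399]]), 't': array([ 0.44607325, -0.12510546,  1.32628797])}
top {'fx': 472.9947266621824, 'fy': 472.9947266621824, 'cx': 271.8809073721094, 'cy': 212.74651909650368, 'R': array([[-0.02350638, -0.99972311, -0.00107152],
       [-0.99149204,  0.02345008, -0.1280376 ],
       [ 0.12802728, -0.0019473 , -0.99176874]]), 't': array([-0.02154102,  0.57518298,  1.37547326])}
{'fx': 347.11452202135337, 'fy': 347.11452202135337, 'cx': 278.25022397849403, 'cy': 207.55816249973964, 'T_tool_cam': array([[ 9.99999981e-01, -1.88061342e-04,  5.97912839e-05,
        -7.27877092e-04],
       [-1.10550970e-04, -2.82897889e-01,  9.59150026e-01,
        -1.87378078e-01],
       [-1.63464213e-04, -9.59150014e-01, -2.82897905e-01,
         7.16471750e-02],
       [ 0.00000000e+00,  0.00000000e+00,  0.00000000e+00,
         1.00000000e+00]])}
```

View pics/scene0.png

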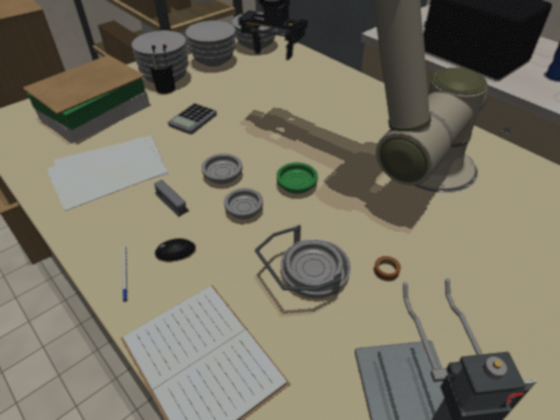

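View pics/top0.png

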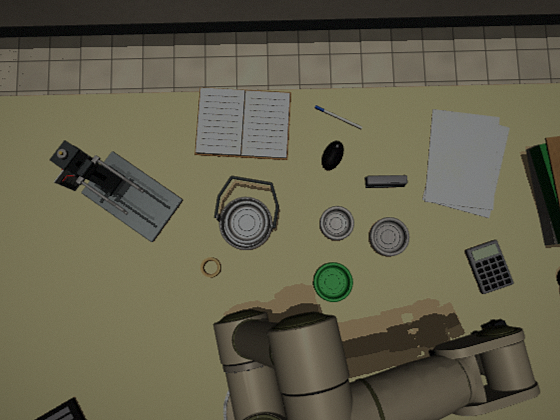

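```bash
cat > h.py <<'E'
import numpy as np,cv2
from cell import telemetry,get_image,camera_params,env
from scipy.spatial.transform import Rotation as Rn
def cam(n,s=None):
    p=camera_params(n)
    if 'R' in p: return p['fx'],p['fy'],p['cx'],p['cy'],p['R'],p['t']
    s=s or telemetry.read_state()
    T=np.eye(4);T[:3,:3]=Rn.from_quat(s['tool_rot']).as_matrix();T[:3,3]=s['position']
    W=np.linalg.inv(T@p['T_tool_cam'])
    return p['fx'],p['fy'],p['cx'],p['cy'],W[:3,:3],W[:3,3]
def proj(c,X):
    fx,fy,cx,cy,R,t=c
    q=np.atleast_2d(X)@R.T+t
    return np.c_[fx*q[:,0]/q[:,2]+cx,fy*q[:,1]/q[:,2]+cy]
def back(c,uv,z):
    fx,fy,cx,cy,R,t=c
    d=np.array([(uv[0]-cx)/fx,(uv[1]-cy)/fy,1])@R
    o=-R.T@t
    return o+d*(z-o[2])/d[2]
def crop(im,u0,v0,u1,v1,k,name):
    c=cv2.resize(im[v0:v1,u0:u1,::-1],None,fx=k,fy=k,interpolation=cv2.INTER_CUBIC);cv2.imwrite('pics/'+name,c)
def circ(z,c,r,n=60):
    a=np.linspace(0,2*np.pi,n);return np.c_[c[0]+r*np.cos(a),c[1]+r*np.sin(a),0*a+z]
def st():
    s=telemetry.read_state();R=Rn.from_quat(s['tool_rot']).as_matrix()
    print('t',round(s['time_s'],2),'p',s['position'].round(4),'op',round(s['opening'],4),'F',s['wrist_force'].round(1));print(R.round(3));return s,R
E
python3 - <<'E'
from h import *
st()
im=cv2.imread('pics/top0.png')[:,:,::-1];crop(im,190,140,430,320,3,'t1.png');crop(im,40,130,200,250,5,'t2.png')
im=cv2.imread('pics/scene0.png')[:,:,::-1];crop(im,180,130,420,310,3,'s1.png');crop(im,340,240,560,405,3,'s2.png')
c=cam('top')
for n,uv,z in (('small',(336,222),.04),('med',(389,237),.04),('green',(333,282),.04),('pan',(246,222),.035),('tip',(180,200),.015)): print(n,back(c,uv,z).round(3))
E
```

```text
t 0.1 p [ 0.211  -0.4804  0.1985] op 0.0878 F [ 0.4 -0.  -0.4]
[[ 0.402 -0.     0.916]
 [-0.916  0.001  0.402]
 [-0.001 -1.     0.   ]]
small [ 0.542 -0.225  0.04 ]
med [ 0.494 -0.38   0.04 ]
green [ 0.366 -0.209  0.04 ]
pan [0.549 0.043 0.035]
tip [0.623 0.244 0.015]
```

View pics/t1.png

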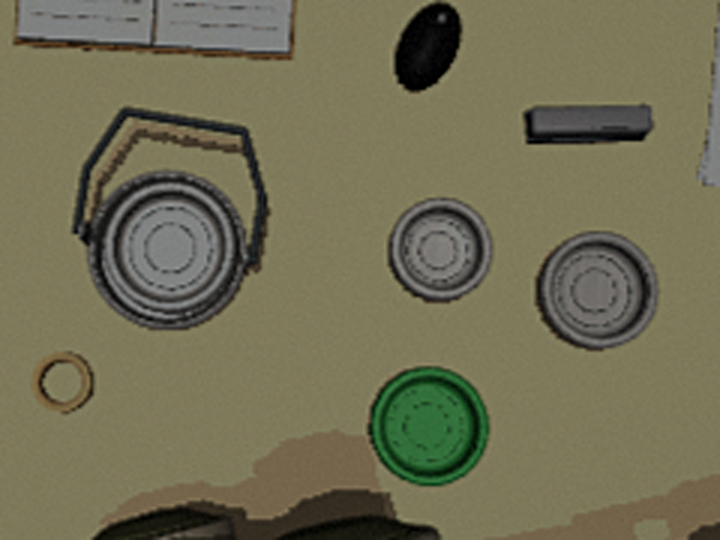

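View pics/t2.png

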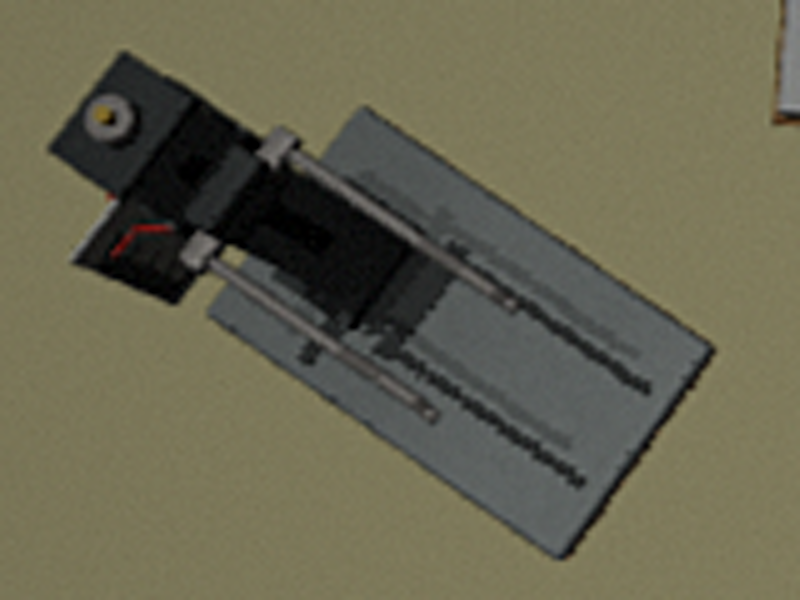

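View pics/s1.png

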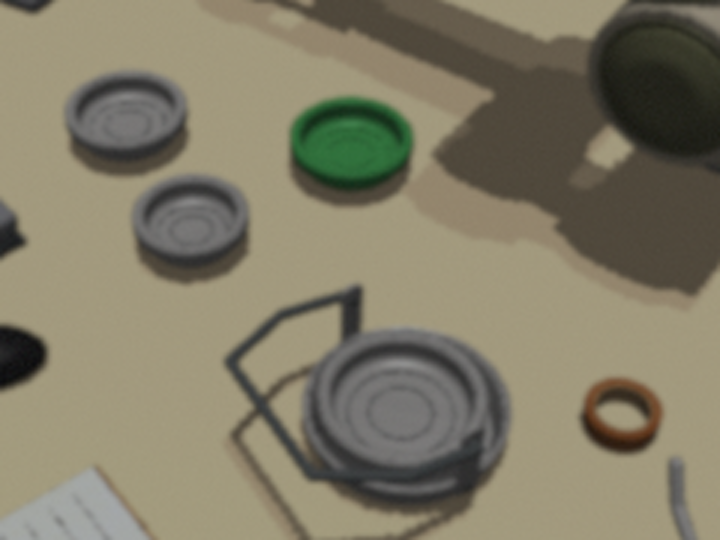

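View pics/s2.png

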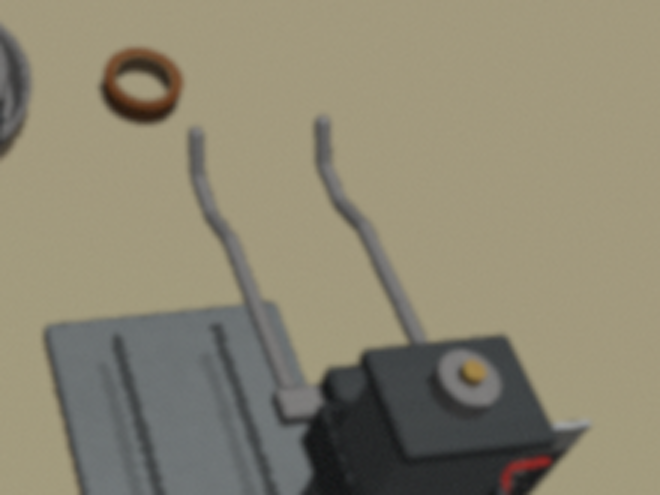

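```bash
cat > fit.py <<'E'
from h import *
from scipy.optimize import minimize
ct,cs=cam('top'),cam('scene')
T=cv2.imread('pics/top0.png');S=cv2.imread('pics/scene0.png')
def mask(im):
    hsv=cv2.cvtColor(cv2.GaussianBlur(im,(3,3),0),cv2.COLOR_BGR2HSV)
    return (hsv[:,:,1]<55).astype(np.uint8)
mt,ms=mask(T),mask(S)
cv2.imwrite('pics/mt.png',mt*255);cv2.imwrite('pics/ms.png',ms*255)
def sil(c,xy,r,z0=.024,z1=.04,k=4):
    p=np.vstack([circ(z0,xy,r),circ(z1,xy,r),circ(0,xy,.028)])
    return cv2.convexHull((proj(c,p)).astype(np.float32))
def cen(m,uv,c,xy,r):
    # mask centroid within window
    h=sil(c,xy,r).reshape(-1,2);u0,v0=h.min(0)-8;u1,v1=h.max(0)+8
    sub=m[int(v0):int(v1),int(u0):int(u1)]
    n,l,s,ce=cv2.connectedComponentsWithStats(sub)
    i=1+np.argmax(s[1:,4]);return ce[i]+[int(u0),int(v0)],s[i,4]
for n,xy,r in(('small',(.542,-.225),.051),('med',(.494,-.38),.058)):
    for nm,c,m in(('top',ct,mt),('scene',cs,ms)):
        q=np.array(xy,float)
        for _ in range(4):
            g,a=cen(m,None,c,q,r);h=sil(c,q,r);M=cv2.moments(h);hc=np.array([M['m10']/M['m00'],M['m01']/M['m00']])
            d=back(c,g,.035)-back(c,hc,.035);q=q+d[:2]
        print(n,nm,q.round(4),'area',a,round(cv2.contourArea(h)))
E
python3 fit.py
```

```text
small top [ 0.5412 -0.2274] area 930 941
small scene [ 0.5388 -0.2272] area 1083 1000
med top [ 0.4967 -0.3826] area 1222 1243
med scene [ 0.4944 -0.3818] area 1105 1007
```

```bash
python3 - <<'E'
import cv2,numpy as np
a=cv2.imread('pics/mt.png');b=cv2.imread('pics/ms.png')
cv2.imwrite('pics/m.png',np.vstack([a[130:320,60:440],b[130:320,180:560]]))
E
```

```text
(no output)
```

View pics/m.png

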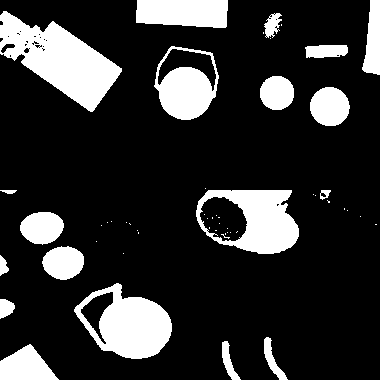

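```bash
cat > fit2.py <<'E'
from fit import *
k=cv2.getStructuringElement(cv2.MORPH_ELLIPSE,(15,15))
def sp(c,xy):
    p=np.vstack([circ(.033,xy,.08),circ(.044,xy,.065),circ(0.006,xy,.06)]);return cv2.convexHull(proj(c,p).astype(np.float32))
for nm,c,m in(('top',ct,mt),('scene',cs,ms)):
    q=np.array([.549,.043])
    mo=cv2.morphologyEx(m,cv2.MORPH_OPEN,k)
    for _ in range(4):
        h=sp(c,q);hh=h.reshape(-1,2);u0,v0=(hh.min(0)-10).astype(int);u1,v1=(hh.max(0)+10).astype(int)
        n,l,s,ce=cv2.connectedComponentsWithStats(mo[v0:v1,u0:u1]);i=1+np.argmax(s[1:,4]);g=ce[i]+[u0,v0]
        M=cv2.moments(h);hc=np.array([M['m10']/M['m00'],M['m01']/M['m00']])
        q=q+(back(c,g,.025)-back(c,hc,.025))[:2]
    print('pan',nm,q.round(4),s[i,4],cv2.contourArea(h))
# bar ends
a=back(ct,(190+126/3,140+112/3),.095);b=back(ct,(190+246/3,140+131/3),.095)
print('bar top',a,b,np.hypot(*(a-b)[:2]))
a=back(cs,(180+231/3,130+361/3),.095);b=back(cs,(180+312/3,130+474/3),.095)
print('bar scene',a,b,np.hypot(*(a-b)[:2]))
for nm,c,tips in(('top',ct,[(143,191),(126,213)]),('scene',cs,[(340+195/3,240+130/3),(340+321/3,240+118/3)])):
    p=[back(c,t,.266) for t in tips];print('tips',nm,p,np.hypot(*(p[0]-p[1])[:2]))
for nm,c,pts in(('top',ct,[(182.4,199.6),(153,241.6),(113.4,151.4),(81.6,192.4)]),('scene',cs,[(340+46/3,240+325/3),(340+272/3,240+300/3)])):
    print(nm,np.array([back(c,t,.015)[:2] for t in pts]).round(4))
E
python3 fit2.py
```

```text
small top [ 0.5412 -0.2274] area 930 941
small scene [ 0.5388 -0.2272] area 1083 1000
med top [ 0.4967 -0.3826] area 1222 1243
med scene [ 0.4944 -0.3818] area 1105 1007
pan top [0.5471 0.0452] 2247 2237.2271865420043
pan scene [0.5487 0.0484] 3538 3092.167889461154
bar top [0.67293693 0.07784181 0.095     ] [ 0.65159333 -0.03731337  0.095     ] 0.11711645820570535
bar scene [ 0.64875106 -0.03216699  0.095     ] [0.67121489 0.08022899 0.095     ] 0.11461884986553854
tips top [array([0.60770847, 0.28791984, 0.266     ]), array([0.55292887, 0.32976162, 0.266     ])] 0.06893141661740369
tips scene [array([0.60682875, 0.29064081, 0.266     ]), array([0.55167367, 0.33000032, 0.266     ])] 0.06775879996367104
top [[0.6241 0.2363]
 [0.4983 0.3247]
 [0.7797 0.4493]
 [0.6537 0.5438]]
scene [[0.6247 0.2405]
 [0.498  0.3301]]
```

```bash
cat > plan.py <<'E'
from h import *
import sys,math
def target(th,tilt=0):
    x=np.array([math.cos(th),math.sin(th),0]);y=np.array([0,0,-1.]);R=np.c_[x,y,np.cross(x,y)]
    return R@Rn.from_rotvec([0,0,tilt]).as_matrix()
def plan(p,th,n,tilt=0):
    s,R=st();P=s['position'].copy();Rt=target(th,tilt)
    w=Rn.from_matrix(R.T@Rt).as_rotvec()/n;d=(np.array(p)-P)/n;print('total',(np.array(p)-P).round(4),'rot',(w*n).round(3))
    rows=[]
    for i in range(n):
        rows+= list((R.T@d).round(4))+list(w.round(3));R=R@Rn.from_rotvec(w).as_matrix()
    for i in range(0,len(rows),6): print(','.join(f'{v+0:g}' for v in rows[i:i+6]))
if __name__=='__main__':
    a=[float(v) for v in sys.argv[1:]];plan(a[:3],a[3],int(a[4]),*(a[5:]))
E
python3 plan.py .444 -.372 .13 -.19 8
```

```text
t 0.1 p [ 0.211  -0.4804  0.1985] op 0.0878 F [ 0.4 -0.  -0.4]
[[ 0.402 -0.     0.916]
 [-0.916  0.001  0.402]
 [-0.001 -1.     0.   ]]
total [ 0.233   0.1084 -0.0685] rot [-0.001 -0.967 -0.001]
-0.0007,0.0086,0.0321,0,-0.121,0
0.0032,0.0086,0.032,0,-0.121,0
0.007,0.0086,0.0313,0,-0.121,0
0.0107,0.0086,0.0303,0,-0.121,0
0.0143,0.0086,0.0288,0,-0.121,0
0.0177,0.0086,0.0268,0,-0.121,0
0.0208,0.0086,0.0245,0,-0.121,0
0.0236,0.0086,0.0218,0,-0.121,0
```

For the medium cover, the candidates in the top view are: the grey cover at (389,237), fitted 116 mm; the grey one at (336,222), fitted 102 mm, so the small one; the green one at (333,282), a look-alike; and the one in the pan at (246,222), the large one. I choose (389,237) and will check it in a wrist close-up.

```bash
python3 -m crank '[0,0.0086,0.032,0,-0.121,0, 0.003,0.0086,0.032,0,-0.121,0, 0.007,0.0086,0.031,0,-0.121,0, 0.011,0.0086,0.030,0,-0.121,0, 0.014,0.0086,0.029,0,-0.121,0, 0.018,0.0086,0.027,0,-0.121,0, 0.021,0.0086,0.0245,0,-0.121,0, 0.024,0.0086,0.022,0,-0.121,0]' 0.52 40
python3 - <<'E'
from h import *
s,R=st();c=cam('wrist',s)
im=get_image('wrist');o=im[:,:,::-1].copy()
for z,r,col in((.04,.058,(0,0,255)),(.04,.047,(0,255,0))):
    p=proj(c,circ(z,(.4955,-.3822),r));cv2.polylines(o,[p.astype(np.int32)],True,col,1)
cv2.imwrite('pics/w1.png',o)
E
python3 plan.py .444 -.372 .08 -.19 2
```

```text
time_s: 1.1
position: [0.4484, -0.3664, 0.1255]
tool_rot: [-0.703, 0.058, -0.056, 0.706]
wrist_force: [-0.1, -0.3, 0.5]
opening: 0.0425
t 1.1 p [ 0.4484 -0.3664  0.1255] op 0.0425 F [-0.1 -0.3  0.5]
[[ 0.987 -0.003  0.161]
 [-0.161  0.004  0.987]
 [-0.003 -1.     0.004]]
t 1.15 p [ 0.4507 -0.364   0.1242] op 0.0424 F [ 1.5  1.9 -1.6]
[[ 0.988 -0.003  0.154]
 [-0.154  0.006  0.988]
 [-0.004 -1.     0.006]]
total [-0.0067 -0.008  -0.0442] rot [-0.006  0.036 -0.004]
-0.0026,0.0221,-0.0046,-0.003,0.018,-0.002
-0.0026,0.0221,-0.0046,-0.003,0.018,-0.002
```

View pics/w1.png

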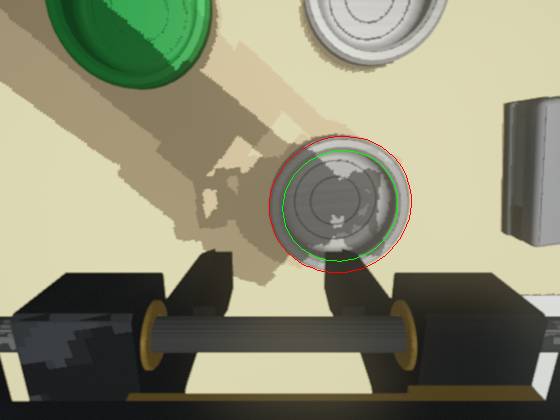

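The wrist picture shows the grey medium cover centred at about (337,203). My predicted rims lie on it to within 3 px, with the arm still settling. The green cover (130,30) and the small one (375,10) are clear of it. Next I move lower, settle and look again.

```bash
python3 -m crank '[-0.0026,0.025,-0.0046,-0.003,0.018,-0.002,-0.0026,0.025,-0.0046,-0.003,0.018,-0.002,0,0,0,0,0,0]' 0.52 40
python3 - <<'E'
from h import *
s,R=st();c=cam('wrist',s)
im=get_image('wrist');o=im[:,:,::-1].copy()
for z,r,col in((.04,.058,(0,0,255)),(.04,.047,(0,255,0))):
    p=proj(c,circ(z,(.4955,-.3822),r));cv2.polylines(o,[p.astype(np.int32)],True,col,1)
cv2.imwrite('pics/w2.png',o)
E
python3 plan.py .444 -.372 .027 -.19 3
```

```text
time_s: 1.52
position: [0.4441, -0.3711, 0.0721]
tool_rot: [-0.704, 0.068, -0.067, 0.704]
wrist_force: [0.3, 0.5, -0.1]
opening: 0.0424
t 1.52 p [ 0.4441 -0.3711  0.0721] op 0.0424 F [ 0.3  0.5 -0.1]
[[ 0.982 -0.001  0.189]
 [-0.189  0.001  0.982]
 [-0.001 -1.     0.001]]
t 1.57 p [ 0.4447 -0.3716  0.0734] op 0.0422 F [ 0.2 -0.5  0.3]
[[ 0.982  0.001  0.189]
 [-0.189 -0.001  0.982]
 [ 0.001 -1.    -0.   ]]
total [-0.0007 -0.0004 -0.0464] rot [ 0.    -0.     0.001]
-0.0002,0.0155,-0.0002,0,0,0
-0.0002,0.0155,-0.0002,0,0,0
-0.0002,0.0155,-0.0002,0,0,0
```

View pics/w2.png

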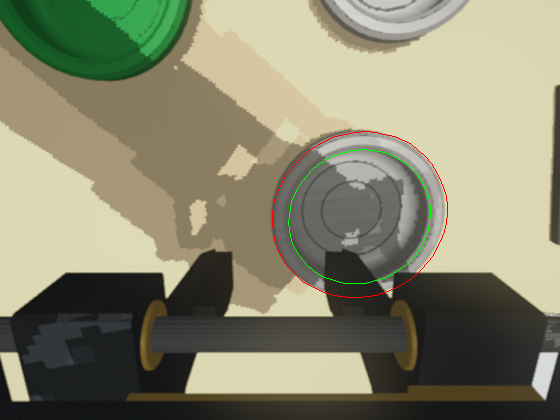

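The rims coincide within 1–2 px, so the choice and position stand. I descend and pinch.

```bash
python3 -m crank '[0,0.0155,0,0,0,0,0,0.0155,0,0,0,0,0,0.0145,0,0,0,0,0,0,0,0,0,0]' 0.52 40
python3 -m crank '[0,0,0,0,0,0,0,0,0,0,0,0,0,0,0,0,0,0,0,0,0,0,0,0]' 1 45
```

```text
time_s: 2.08
position: [0.4452, -0.3721, 0.0263]
tool_rot: [0.705, -0.066, 0.068, -0.703]
wrist_force: [-0.2, 0.4, -0.0]
opening: 0.0421
time_s: 2.58
position: [0.4457, -0.3727, 0.0275]
tool_rot: [0.705, -0.066, 0.068, -0.703]
wrist_force: [-0.1, -0.4, -0.7]
opening: 0.0045
```

```bash
python3 - <<'E'
from h import *
s,R=st()
im=get_image('wrist');cv2.imwrite('pics/w3.png',im[:,:,::-1])
crop(get_image('scene'),150,100,400,287,3,'s3.png')
st()
E
```

```text
t 2.58 p [ 0.4457 -0.3727  0.0275] op 0.0045 F [-0.1 -0.4 -0.7]
[[ 0.982  0.003  0.189]
 [-0.189 -0.004  0.982]
 [ 0.004 -1.    -0.003]]
t 2.67 p [ 0.4457 -0.3727  0.0274] op 0.0005 F [ 0.1  0.1 -0.6]
[[ 0.982  0.003  0.189]
 [-0.189 -0.004  0.982]
 [ 0.004 -1.    -0.003]]
```

View pics/w3.png

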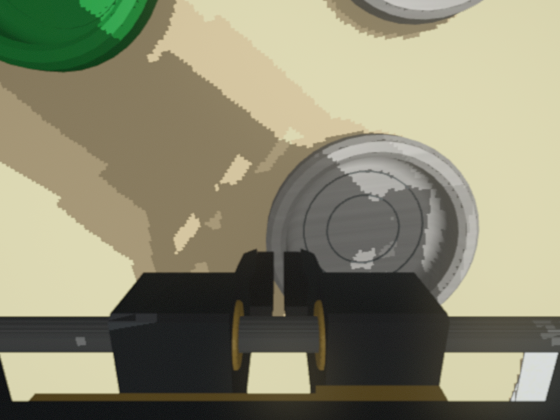

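View pics/s3.png

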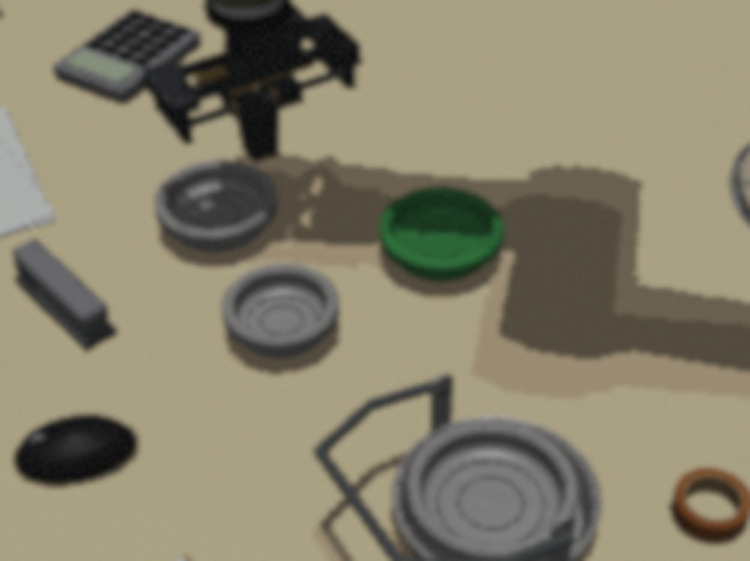

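```bash
python3 - <<'E'
from h import *
s,R=st()
c=cam('scene');X=s['position'];im=get_image('scene');o=im[:,:,::-1].copy()
pts=[X,X+[0,0,.05]];print(proj(c,np.array(pts)))
k=4;u0,v0=190,90
o=cv2.resize(o[v0:v0+110,u0:u0+140],None,fx=k,fy=k,interpolation=cv2.INTER_CUBIC)
def dr(P,col):
    p=(proj(c,P)-[u0-.0,v0-.0])*k;cv2.polylines(o,[p.astype(np.int32)],False,col,1)
dr(np.array(pts),(0,0,255));dr(circ(.04,(.4955,-.3822),.058),(0,255,0));dr(circ(.04,(.4955,-.3822),.047),(0,255,255))
cv2.imwrite('pics/s4.png',o)
E
```

```text
t 2.67 p [ 0.4457 -0.3727  0.0274] op 0.0005 F [ 0.1  0.1 -0.6]
[[ 0.982  0.003  0.189]
 [-0.189 -0.004  0.982]
 [ 0.004 -1.    -0.003]]
[[237.36020078 162.44756512]
 [236.04539781 148.48122078]]
```

View pics/s4.png

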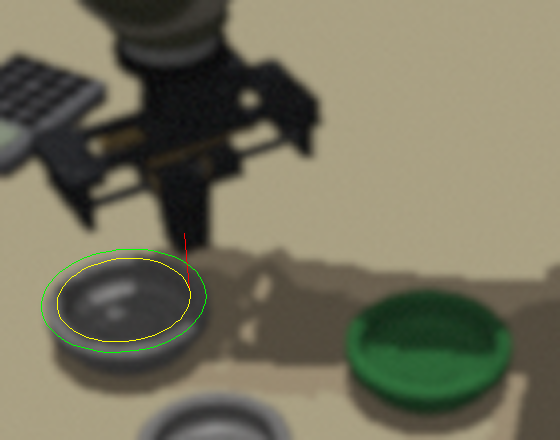

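```bash
python3 -m crank '[0,-0.03,0,0,0,0,-0.03,0,0,0,0,0,-0.03,0,0,0,0,0,0,0,0,0,0,0]' 1 10
python3 - <<'E'
from h import *
s,R=st()
im=get_image('wrist');cv2.imwrite('pics/w5.png',im[:,:,::-1])
c=cam('scene');X=s['position'];im=get_image('scene');o=im[:,:,::-1].copy()
pts=np.array([X,X+[0,0,.02],X+[0,0,.04]]);print(proj(c,pts))
k=4;u0,v0=190,90
o=cv2.resize(o[v0:v0+110,u0:u0+140],None,fx=k,fy=k,interpolation=cv2.INTER_CUBIC)
for q in (proj(c,pts)-[u0,v0])*k: cv2.circle(o,tuple(int(v) for v in q),4,(0,0,255),1)
cv2.imwrite('pics/s5.png',o)
c=cam('top');crop(get_image('top'),330,200,470,310,4,'t5.png');print((proj(c,pts)-[330,200])*4)
E
```

```text
time_s: 3.22
position: [0.3853, -0.361, 0.0581]
tool_rot: [0.705, -0.066, 0.068, -0.703]
wrist_force: [0.4, -0.1, 0.1]
opening: 0.0008
t 3.23 p [ 0.3853 -0.361   0.0581] op 0.0008 F [ 0.4 -0.1  0.1]
[[ 0.982  0.003  0.188]
 [-0.188 -0.004  0.982]
 [ 0.004 -1.    -0.003]]
[[255.58445697 147.26206603]
 [255.26624812 141.60649629]
 [254.94102639 135.82628567]]
[[224.26405872 296.1087596 ]
 [230.95451393 296.12152722]
 [237.84479773 296.13467618]]
```

View pics/s5.png

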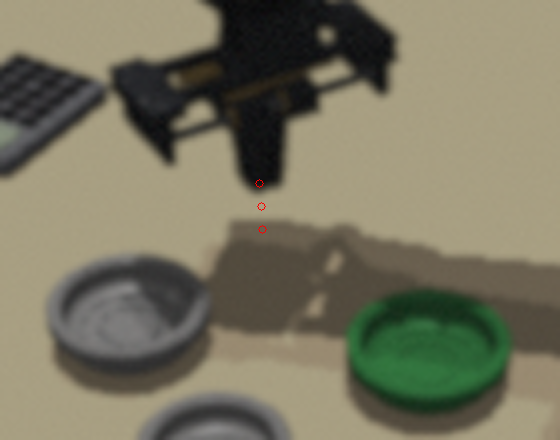

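View pics/w5.png

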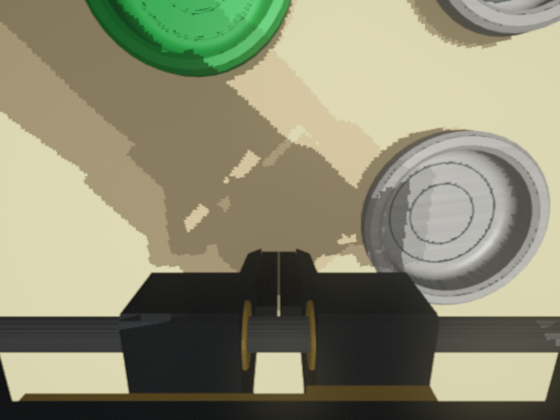

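View pics/t5.png

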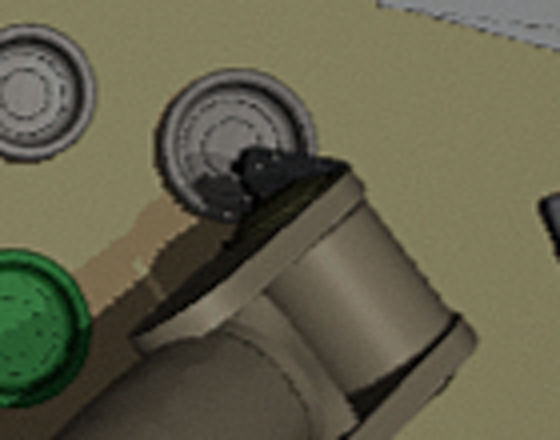

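The fingers shut above the rim. Both cameras put the real fingertips 35–40 mm higher than the reported TCP. I check this by gently touching the bare desk here.

```bash
python3 -m crank '[0,0.015,0,0,0,0,0,0.015,0,0,0,0,0,0.015,0,0,0,0,0,0,0,0,0,0]' 1 10
python3 -m crank '[0,0.004,0,0,0,0,0,0.004,0,0,0,0]'
python3 -m crank '[0,0.004,0,0,0,0]'
python3 -m crank '[0,0.004,0,0,0,0]'
```

```text
time_s: 3.88
position: [0.388, -0.3609, 0.0081]
tool_rot: [0.705, -0.065, 0.067, -0.703]
wrist_force: [-0.4, -1.0, -0.6]
opening: 0.0007
time_s: 4.12
position: [0.3883, -0.3613, 0.0001]
tool_rot: [0.705, -0.065, 0.067, -0.703]
wrist_force: [0.8, -0.1, 0.4]
opening: 0.0007
time_s: 4.25
position: [0.3884, -0.3615, -0.0039]
tool_rot: [0.705, -0.065, 0.067, -0.703]
wrist_force: [0.0, 0.2, -0.5]
opening: 0.0
time_s: 4.38
position: [0.3885, -0.3616, -0.008]
tool_rot: [0.705, -0.064, 0.067, -0.703]
wrist_force: [0.5, -0.3, -0.8]
opening: -0.0
```

```bash
python3 -m crank '[0,0.006,0,0,0,0,0,0.006,0,0,0,0]'|sed -n '2p;4p'
for i in 1; do :; done
python3 -m crank '[0,0.004,0,0,0,0]'|sed -n '2p;4p'
python3 -m crank '[0,0.003,0,0,0,0]'|sed -n '2p;4p'
python3 - <<'E'
from h import *
s,R=st()
c=cam('scene');X=s['position'];im=get_image('scene');o=im[:,:,::-1].copy()
pts=np.array([X,X+[0,0,.02],X+[0,0,.04]])
k=4;u0,v0=190,90
o=cv2.resize(o[v0:v0+110,u0:u0+140],None,fx=k,fy=k,interpolation=cv2.INTER_CUBIC)
for q in (proj(c,pts)-[u0,v0])*k: cv2.circle(o,tuple(int(v) for v in q),4,(0,0,255),1)
cv2.imwrite('pics/s6.png',o)
E
```

```text
position: [0.3886, -0.3618, -0.0207]
wrist_force: [0.1, -0.1, 0.1]
position: [0.3885, -0.3617, -0.0252]
wrist_force: [0.3, -0.9, 0.2]
position: [0.3885, -0.3616, -0.0285]
wrist_force: [-0.8, -0.0, 0.0]
t 4.88 p [ 0.3885 -0.3616 -0.0285] op 0.0004 F [-0.8 -0.   0. ]
[[ 0.983  0.004  0.186]
 [-0.186 -0.004  0.983]
 [ 0.004 -1.    -0.003]]
```

View pics/s6.png

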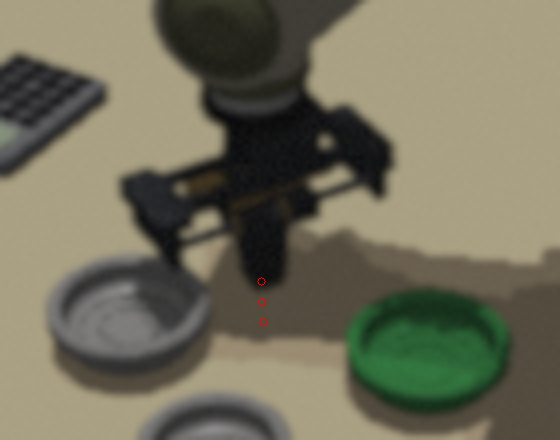

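```bash
python3 -m crank '[0,0.003,0,0,0,0]'|sed -n '2p;4p'
python3 -m crank '[0,0.002,0,0,0,0]'|sed -n '2p;4p'
python3 -m crank '[0,0.002,0,0,0,0]'|sed -n '2p;4p'
python3 -m crank '[0,0.002,0,0,0,0]'|sed -n '2p;4p'
```

```text
position: [0.3885, -0.3617, -0.0318]
wrist_force: [0.6, 0.1, 0.4]
position: [0.3885, -0.3616, -0.0339]
wrist_force: [0.0, -0.3, -0.3]
position: [0.3885, -0.3617, -0.036]
wrist_force: [-0.2, -0.0, -1.0]
position: [0.3885, -0.3618, -0.0381]
wrist_force: [0.2, 0.5, -0.6]
```

```bash
python3 -m crank '[0,0.0015,0,0,0,0]'|sed -n '2p;4p'
python3 -m crank '[0,0.0015,0,0,0,0]'|sed -n '2p;4p'
python3 -m crank '[0,0.0015,0,0,0,0]'|sed -n '2p;4p'
python3 - <<'E'
from h import *
s,R=st()
c=cam('scene');X=s['position'];im=get_image('scene');o=im[:,:,::-1].copy()
pts=np.array([X,X+[0,0,.02],X+[0,0,.04]])
k=6;u0,v0=200,110
o=cv2.resize(o[v0:v0+90,u0:u0+130],None,fx=k,fy=k,interpolation=cv2.INTER_CUBIC)
for q in (proj(c,pts)-[u0,v0])*k: cv2.circle(o,tuple(int(v) for v in q),4,(0,0,255),1)
cv2.imwrite('pics/s7.png',o)
E
```

```text
position: [0.3886, -0.3618, -0.0393]
wrist_force: [-4.3, 5.4, 19.4]
position: [0.3886, -0.3618, -0.0394]
wrist_force: [-7.8, 9.1, 29.4]
position: [0.3885, -0.3618, -0.0393]
wrist_force: [-5.2, 6.2, 20.3]
t 5.8 p [ 0.3885 -0.3618 -0.0393] op 0.0001 F [-5.2  6.2 20.3]
[[ 0.983  0.003  0.185]
 [-0.185 -0.004  0.983]
 [ 0.004 -1.    -0.004]]
```

View pics/s7.png

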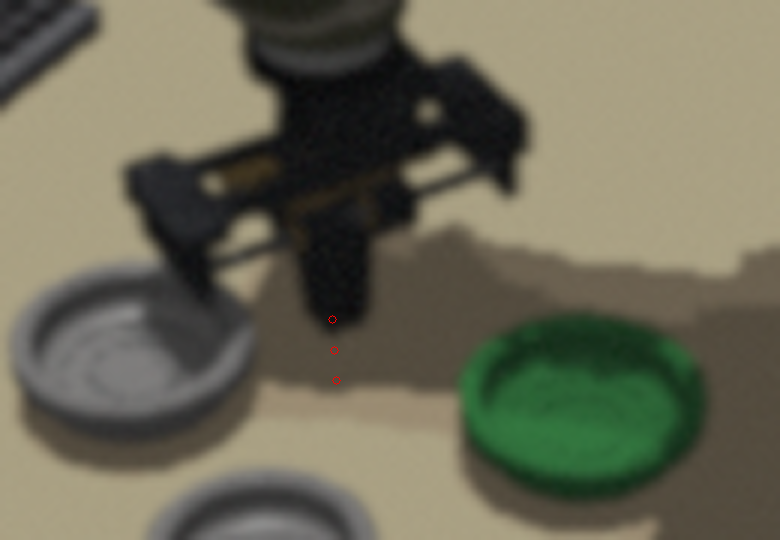

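The touch shows the real fingertips at reported z + 0.039 m. The horizontal position agrees with the picture: the tip is at (337,325) in the crop, on the desk point I predicted. I use that offset from here on and go back to the cover with the gripper part open.

```bash
python3 -m crank '[0,-0.025,0,0,0,0,0,-0.025,0,0,0,0,0,-0.01,0,0,0,0]' 0.52 40
python3 plan.py .444 -.372 .020 -.19 2
```

```text
time_s: 6.22
position: [0.3881, -0.3612, 0.0219]
tool_rot: [0.705, -0.065, 0.067, -0.703]
wrist_force: [0.0, -0.3, 0.7]
opening: 0.0283
t 6.22 p [ 0.3881 -0.3612  0.0219] op 0.0283 F [ 0.  -0.3  0.7]
[[ 0.983  0.002  0.185]
 [-0.185 -0.003  0.983]
 [ 0.003 -1.    -0.003]]
total [ 0.0559 -0.0108 -0.0019] rot [0.003 0.004 0.003]
0.0285,0.001,-0.0001,0.001,0.002,0.002
0.0285,0.001,-0.0001,0.001,0.002,0.002
```

```bash
python3 -m crank '[0.0285,0.001,0,0,0.002,0,0.0285,0.001,0,0,0.002,0,0,0,0,0,0,0]' 0.52 40
python3 - <<'E'
from h import *
s,R=st();c=cam('wrist',s)
im=get_image('wrist');o=im[:,:,::-1].copy()
for z,r,col in((.04,.058,(0,0,255)),(.04,.047,(0,255,0))):
    p=proj(c,circ(z,(.4955,-.3822),r));cv2.polylines(o,[p.astype(np.int32)],True,col,1)
cv2.imwrite('pics/w8.png',o)
E
python3 plan.py .444 -.372 -.0125 -.19 2
```

```text
time_s: 6.6
position: [0.4451, -0.372, 0.0196]
tool_rot: [0.705, -0.067, 0.068, -0.703]
wrist_force: [0.2, -0.5, 0.1]
opening: 0.0423
t 6.6 p [ 0.4451 -0.372   0.0196] op 0.0423 F [ 0.2 -0.5  0.1]
[[ 0.982  0.002  0.19 ]
 [-0.19  -0.003  0.982]
 [ 0.003 -1.    -0.003]]
t 6.65 p [ 0.4441 -0.3718  0.0195] op 0.0421 F [-0.8 -0.7  0. ]
[[ 0.982  0.001  0.19 ]
 [-0.19  -0.002  0.982]
 [ 0.002 -1.    -0.002]]
total [-0.0001 -0.0002 -0.032 ] rot [ 0.002 -0.001  0.002]
-0.0001,0.016,-0.0001,0.001,-0.001,0.001
-0.0001,0.016,-0.0001,0.001,-0.001,0.001
```

View pics/w8.png

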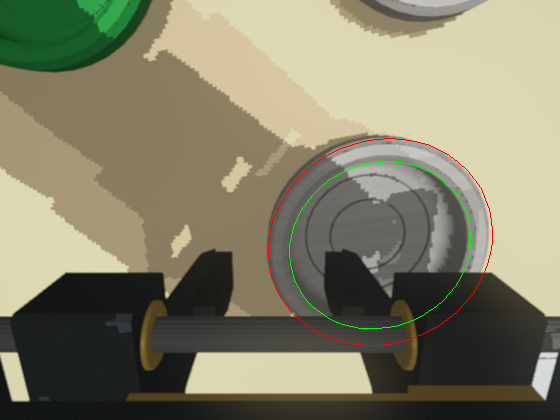

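```bash
python3 -m crank '[0,0.016,0,0,0,0,0,0.016,0,0,0,0,0,0,0,0,0,0]' 0.52 40
python3 -m crank '[0,0,0,0,0,0,0,0,0,0,0,0,0,0,0,0,0,0,0,0,0,0,0,0,0,0,0,0,0,0]' 1 45
```

```text
time_s: 7.02
position: [0.4418, -0.3709, -0.016]
tool_rot: [-0.704, 0.068, -0.068, 0.704]
wrist_force: [-1.0, 0.2, -0.6]
opening: 0.0424
time_s: 7.65
position: [0.4419, -0.3713, -0.0153]
tool_rot: [0.704, -0.068, 0.068, -0.704]
wrist_force: [0.3, -0.5, -2.0]
opening: 0.0105
```

Gripped at 10.5 mm opening, but 16 mm deep, which is too deep for nesting since the outer finger would meet the large rim. I regrip about 3.5 mm higher.

```bash
python3 -m crank '[0,0,0,0,0,0,0,0,0,0,0,0]' 0.75 40
python3 -m crank '[0,-0.0035,0,0,0,0,0,0,0,0,0,0]' 0.75 40
python3 -m crank '[0,0,0,0,0,0,0,0,0,0,0,0,0,0,0,0,0,0]' 1 50
python3 -m crank '[0,-0.01,0,0,0,0,0,-0.02,0,0,0,0,0,-0.02,0,0,0,0,0,0,0,0,0,0]' 1 50
python3 - <<'E'
from h import *
s,R=st()
im=get_image('wrist');cv2.imwrite('pics/w9.png',im[:,:,::-1])
crop(get_image('scene'),190,90,330,195,5,'s9.png')
E
```

```text
time_s: 7.9
position: [0.4419, -0.3714, -0.0151]
tool_rot: [0.704, -0.068, 0.068, -0.703]
wrist_force: [-0.1, -0.7, 0.5]
opening: 0.0218
time_s: 8.15
position: [0.442, -0.3715, -0.0112]
tool_rot: [0.704, -0.068, 0.068, -0.703]
wrist_force: [-0.7, -0.1, -0.1]
opening: 0.0224
time_s: 8.52
position: [0.442, -0.3714, -0.0112]
tool_rot: [0.704, -0.068, 0.068, -0.703]
wrist_force: [0.2, 0.5, 1.4]
opening: 0.0098
time_s: 9.02
position: [0.4417, -0.3711, 0.0411]
tool_rot: [0.704, -0.068, 0.068, -0.704]
wrist_force: [-0.6, 0.1, -0.9]
opening: 0.0103
t 9.03 p [ 0.4417 -0.3711  0.0411] op 0.0103 F [-0.6  0.1 -0.9]
[[ 0.982 -0.001  0.191]
 [-0.191 -0.001  0.982]
 [-0.    -1.    -0.001]]
```

View pics/w9.png

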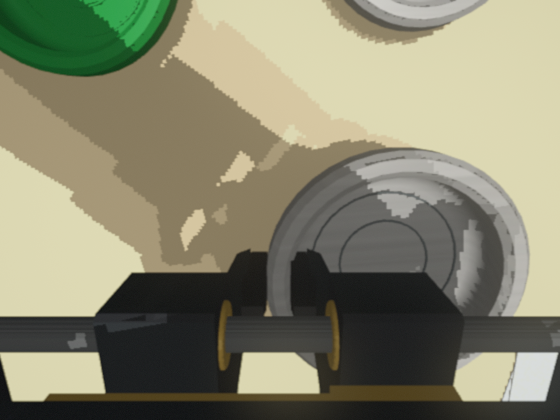

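View pics/s9.png

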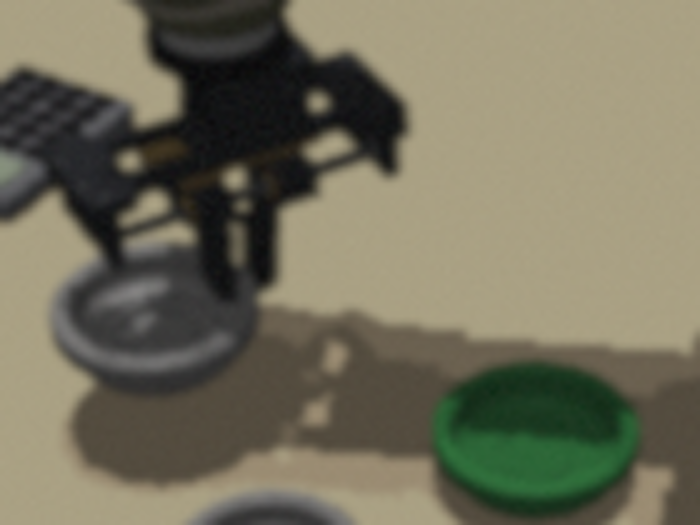

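```bash
cat > held.py <<'E'
from h import *
import sys
from scipy.optimize import least_squares
def tool2px(P):
    p=camera_params('wrist');T=np.linalg.inv(p['T_tool_cam']);q=P@T[:3,:3].T+T[:3,3]
    return np.c_[p['fx']*q[:,0]/q[:,2]+p['cx'],p['fy']*q[:,1]/q[:,2]+p['cy']]
def ring(cx,cz,y,r,tx,tz,a):
    # tx: slope dy/dx, tz: slope dy/dz
    P=np.c_[cx+r*np.cos(a),y+tx*r*np.cos(a)+tz*r*np.sin(a),cz+r*np.sin(a)];return tool2px(P)
def show(img,out,cx,cz,y,ro,ri,tx=0,tz=0):
    o=cv2.imread('pics/'+img);a=np.linspace(0,2*np.pi,90)
    for r,c in((ro,(0,0,255)),(ri,(0,255,0))):
        cv2.polylines(o,[ring(cx,cz,y,r,tx,tz,a).astype(np.int32)],True,c,1)
    cv2.imwrite('pics/'+out,o)
if __name__=='__main__':
    a=sys.argv;show(a[1],a[2],*[float(v) for v in a[3:]])
E
python3 held.py w9.png w9o.png .0525 0 -.0512 .058 .047
```

```text
(no output)
```

View pics/w9o.png

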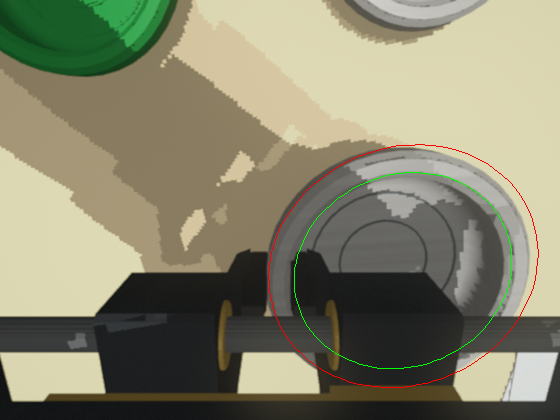

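```bash
python3 - <<'E'
from held import *
a=np.linspace(0,2*np.pi,720)
for tx,cz,cx,y in((0,0,.0525,-.0512),(0.1,0,.0525,-.0462),(.1,0,.0525,-.0512),(0,0,.0525,-.0462),(.05,0,.0525,-.0490)):
    p=ring(cx,cz,y,.058,tx,0,a);q=ring(cx,cz,y,.047,tx,0,a)
    print(tx,y,'L%.0f R%.0f T%.0f | in R%.0f T%.0f'%(p[:,0].min(),p[:,0].max(),p[:,1].min(),q[:,0].max(),q[:,1].min()))
im=cv2.imread('pics/w9.png');cv2.imwrite('pics/w9c.png',cv2.resize(im[130:390,250:550],None,fx=2.5,fy=2.3,interpolation=cv2.INTER_CUBIC))
E
```

```text
0 -0.0512 L269 R538 T145 | in R512 T173
0.1 -0.0462 L269 R521 T143 | in R498 T170
0.1 -0.0512 L269 R529 T145 | in R505 T173
0 -0.0462 L269 R530 T143 | in R505 T171
0.05 -0.049 L269 R530 T144 | in R505 T172
```

View pics/w9c.png

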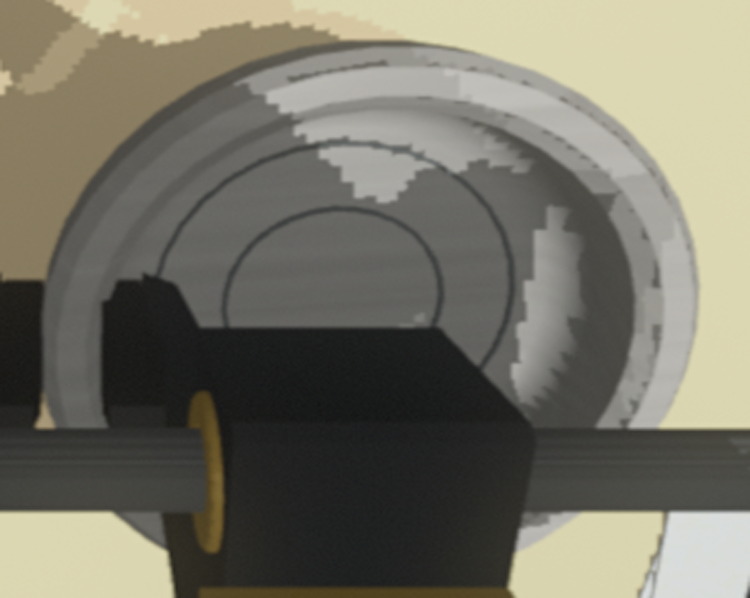

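```bash
python3 - <<'E'
from h import *
s,R=st();X=s['position'];c=cam('scene');im=get_image('scene');u0,v0,k=190,90,5
o=cv2.resize(im[v0:v0+105,u0:u0+140,::-1],None,fx=k,fy=k,interpolation=cv2.INTER_CUBIC)
a=np.linspace(0,2*np.pi,90)
for y,tx,col in((-.0512,0,(0,255,0)),(-.0475,0,(255,0,0)),(-.0512,.09,(0,0,255))):
    P=np.c_[.0525+.058*np.cos(a),y+tx*(.058*np.cos(a)+.05),.058*np.sin(a)]@R.T+X
    cv2.polylines(o,[((proj(c,P)-[u0,v0])*k+k/2).astype(np.int32)],True,col,1)
cv2.imwrite('pics/s10.png',o)
E
```

```text
t 9.12 p [ 0.441  -0.3703  0.0393] op 0.0103 F [-0.8  0.5 -1.7]
[[ 0.981 -0.003  0.192]
 [-0.192  0.002  0.981]
 [-0.003 -1.     0.001]]
```

View pics/s10.png

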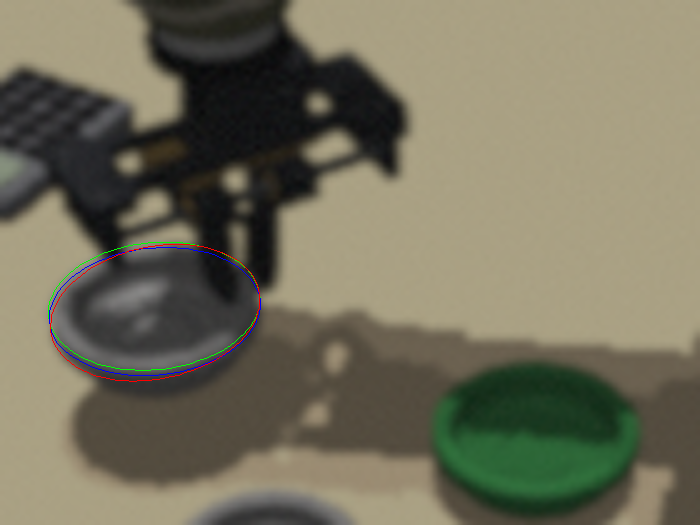

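The cover is held, perhaps sagging by up to 5°, and its rim is at (267..529, 148..). Now I lift and carry it over the pan.

```bash
python3 -m crank '[0,-0.025,0,0,0,0,0,-0.025,0,0,0,0,0,-0.025,0.01,0,0,0]' 1 55
python3 plan.py .494 .056 .115 -.19 11
```

```text
time_s: 9.55
position: [0.4413, -0.359, 0.111]
tool_rot: [-0.701, 0.072, -0.065, 0.707]
wrist_force: [1.0, 0.5, -1.8]
opening: 0.0098
t 9.55 p [ 0.4413 -0.359   0.111 ] op 0.0098 F [ 1.   0.5 -1.8]
[[ 0.981 -0.009  0.192]
 [-0.192  0.01   0.981]
 [-0.011 -1.     0.008]]
total [0.0527 0.415  0.004 ] rot [-0.008 -0.004 -0.011]
-0.0026,0,0.0379,-0.001,0,-0.001
-0.0025,-0.0001,0.0379,-0.001,0,-0.001
-0.0025,-0.0001,0.038,-0.001,0,-0.001
-0.0025,-0.0001,0.038,-0.001,0,-0.001
-0.0025,-0.0002,0.038,-0.001,0,-0.001
-0.0025,-0.0002,0.038,-0.001,0,-0.001
-0.0025,-0.0002,0.038,-0.001,0,-0.001
-0.0025,-0.0002,0.038,-0.001,0,-0.001
-0.0025,-0.0003,0.038,-0.001,0,-0.001
-0.0024,-0.0003,0.038,-0.001,0,-0.001
-0.0024,-0.0003,0.038,-0.001,0,-0.001
```

```bash
python3 -m crank '[-0.0025,0,0.02,0,0,-0.001,-0.0025,0,0.038,0,0,-0.001,-0.0025,0,0.038,0,0,-0.001,-0.0025,0,0.038,0,0,-0.001,-0.0025,0,0.038,0,0,-0.001,-0.0025,0,0.038,0,0,-0.001,-0.0025,0,0.038,0,0,-0.001,-0.0025,0,0.038,0,0,-0.001]'
python3 plan.py .494 .056 .115 -.19 4
```

```text
time_s: 10.55
position: [0.4754, -0.0665, 0.1088]
tool_rot: [-0.7, 0.073, -0.067, 0.708]
wrist_force: [0.5, -0.2, -1.5]
opening: 0.01
t 10.55 p [ 0.4754 -0.0665  0.1088] op 0.01 F [ 0.5 -0.2 -1.5]
[[ 0.98  -0.008  0.197]
 [-0.196  0.012  0.98 ]
 [-0.01  -1.     0.011]]
total [0.0186 0.1225 0.0062] rot [-0.011 -0.008 -0.01 ]
-0.0015,-0.0012,0.031,-0.003,-0.002,-0.002
-0.0014,-0.0013,0.0309,-0.003,-0.002,-0.002
-0.0014,-0.0014,0.0309,-0.003,-0.002,-0.002
-0.0013,-0.0015,0.0309,-0.003,-0.002,-0.002
```

```bash
python3 -m crank '[-0.0015,-0.001,0.031,-0.003,-0.002,-0.002,-0.0015,-0.001,0.031,-0.003,-0.002,-0.002,-0.0015,-0.001,0.028,-0.003,-0.002,-0.002,-0.0015,-0.001,0.017,-0.003,-0.002,-0.002,0,0,0,0,0,0,0,0,0,0,0,0]'
python3 - <<'E'
from h import *
s,R=st();c=cam('wrist',s)
im=get_image('wrist');o=im[:,:,::-1].copy()
for z,r,col in((.044,.065,(0,0,255)),(.044,.054,(0,255,0)),(.033,.08,(255,0,0))):
    p=proj(c,circ(z,(.546,.046),r));cv2.polylines(o,[p.astype(np.int32)],True,col,1)
cv2.imwrite('pics/w11.png',o)
crop(get_image('top'),190,150,310,255,5,'t11.png')
crop(get_image('scene'),240,180,400,300,5,'s11.png')
E
python3 plan.py .494 .056 .115 -.19 1
```

```text
time_s: 11.3
position: [0.4882, 0.0452, 0.1094]
tool_rot: [0.704, -0.069, 0.062, -0.704]
wrist_force: [-0.0, -0.4, -1.8]
opening: 0.0101
t 11.3 p [0.4882 0.0452 0.1094] op 0.0101 F [-0.  -0.4 -1.8]
[[ 0.983 -0.01   0.185]
 [-0.185  0.001  0.983]
 [-0.01  -1.    -0.001]]
t 11.45 p [0.4883 0.045  0.1097] op 0.0101 F [-0.4  0.4 -1.5]
[[ 0.983 -0.01   0.186]
 [-0.186  0.001  0.983]
 [-0.01  -1.    -0.001]]
total [0.0057 0.011  0.0053] rot [ 0.001  0.003 -0.01 ]
0.0035,-0.0054,0.0118,0.001,0.003,-0.01
```

View pics/w11.png

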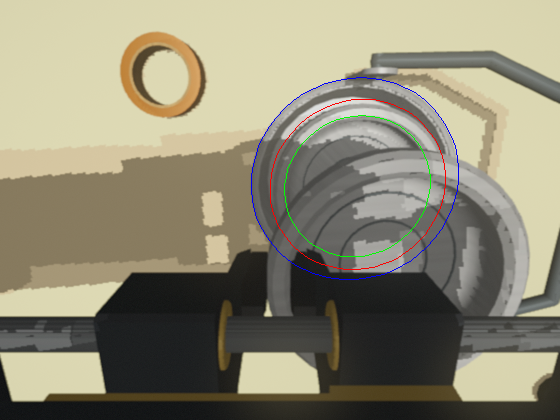

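View pics/s11.png

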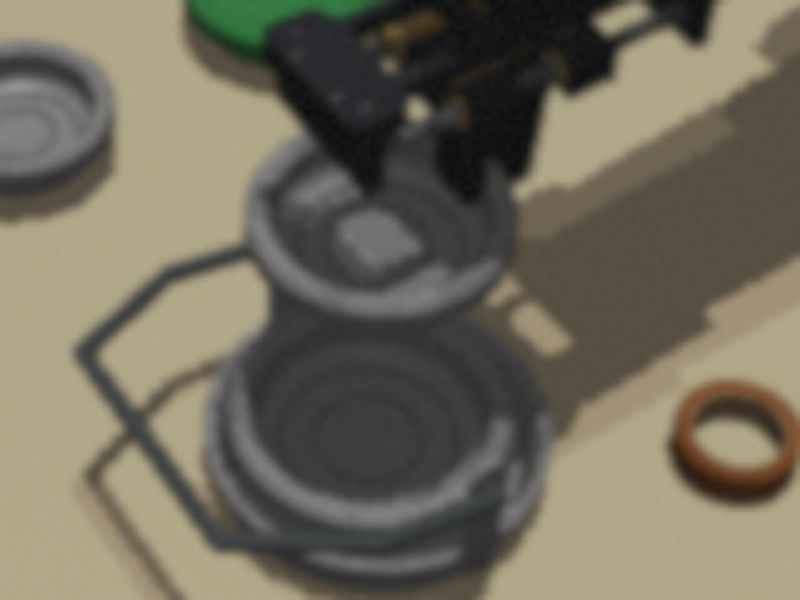

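View pics/t11.png

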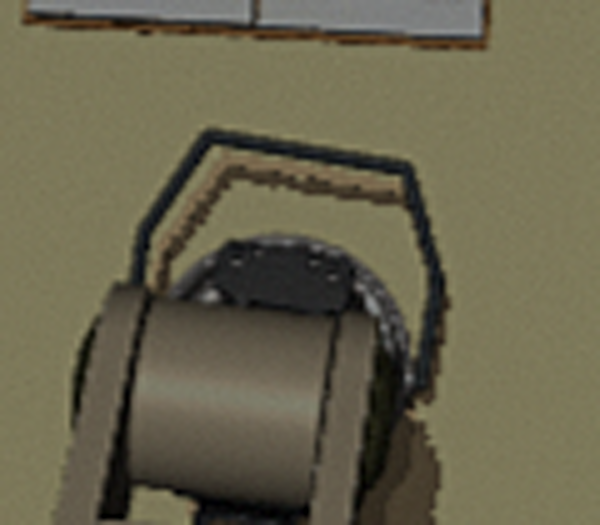

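```bash
python3 - <<'E'
from h import *
c=cam('top');print(back(c,(190+170/3-.3,140+248/3-.3),.02))
T=cv2.imread('pics/top0.png')
u0,v0,k=205,165,7
o=cv2.resize(T[v0:v0+85,u0:u0+85],None,fx=k,fy=k,interpolation=cv2.INTER_CUBIC)
for z,r,col in((.044,.065,(0,0,255)),(.044,.054,(0,255,0)),(.033,.08,(255,0,0)),(.02,.028,(0,255,255))):
    p=(proj(c,circ(z,(.546,.046),r))-[u0,v0])*k+k/2;cv2.polylines(o,[p.astype(np.int32)],True,col,1)
cv2.imwrite('pics/t12.png',o)
E
```

```text
[0.54929039 0.04245214 0.02      ]
```

View pics/t12.png

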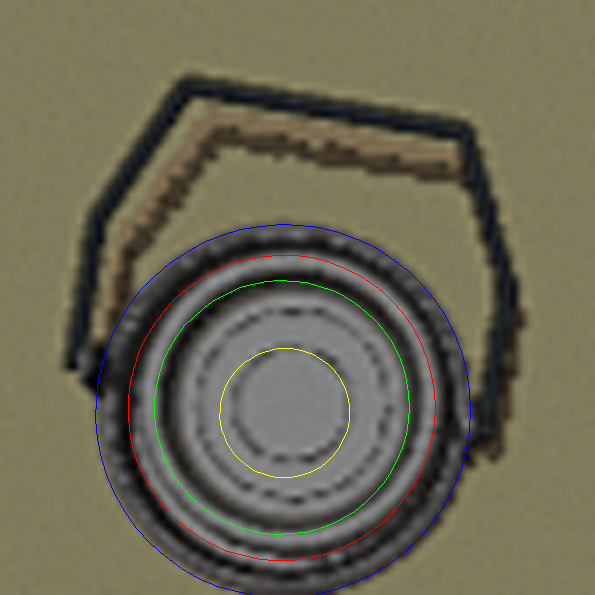

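The large cover's floor ring is about 1 px off the pan's centre, so I aim at (0.5485, 0.0435).

```bash
python3 -m crank '[0.0065,0.01,0.01,0.001,0.003,-0.01,0,0.015,0,0,0,0,0,0.02,0,0,0,0,0,0,0,0,0,0]'
python3 plan.py .4965 .0535 .030 -.19 2
```

```text
time_s: 11.95
position: [0.4978, 0.0541, 0.0617]
tool_rot: [-0.704, 0.067, -0.069, 0.704]
wrist_force: [0.2, 0.3, -0.7]
opening: 0.0098
t 11.95 p [0.4978 0.0541 0.0617] op 0.0098 F [ 0.2  0.3 -0.7]
[[ 0.981  0.002  0.192]
 [-0.192 -0.     0.981]
 [ 0.002 -1.     0.   ]]
total [-0.0013 -0.0006 -0.0317] rot [-0.    -0.003  0.002]
-0.0006,0.0158,-0.0004,0,-0.001,0.001
-0.0006,0.0158,-0.0004,0,-0.001,0.001
```

```bash
python3 -m crank '[-0.0005,0.015,0,0,0,0,-0.0005,0.012,0,0,0,0,0,0,0,0,0,0]'
python3 - <<'E'
from h import *
s,R=st();cv2.imwrite('pics/w13.png',get_image('wrist')[:,:,::-1])
crop(get_image('scene'),240,180,400,300,5,'s13.png')
E
python3 plan.py .4965 .0535 .008 -.19 2
```

```text
time_s: 12.32
position: [0.4975, 0.0544, 0.0334]
tool_rot: [-0.704, 0.067, -0.069, 0.704]
wrist_force: [0.9, 0.2, -1.4]
opening: 0.0102
t 12.32 p [0.4975 0.0544 0.0334] op 0.0102 F [ 0.9  0.2 -1.4]
[[ 0.981  0.003  0.192]
 [-0.192 -0.     0.981]
 [ 0.003 -1.     0.001]]
t 12.43 p [0.4981 0.0543 0.0343] op 0.0102 F [-0.2 -1.  -1.1]
[[ 0.981  0.005  0.192]
 [-0.192 -0.     0.981]
 [ 0.005 -1.     0.001]]
total [-0.0016 -0.0008 -0.0263] rot [-0.001 -0.003  0.005]
-0.0008,0.0132,-0.0005,0,-0.001,0.002
-0.0007,0.0132,-0.0005,0,-0.001,0.002
```

View pics/w13.png

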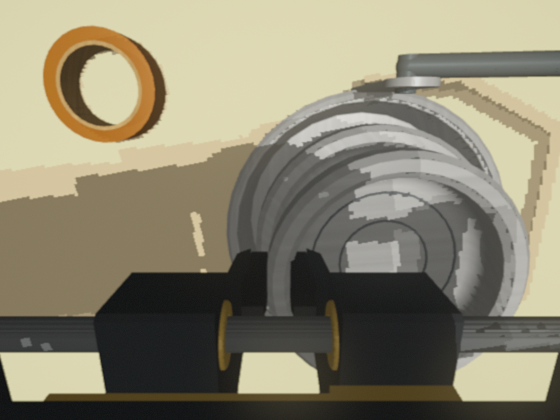

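View pics/s13.png

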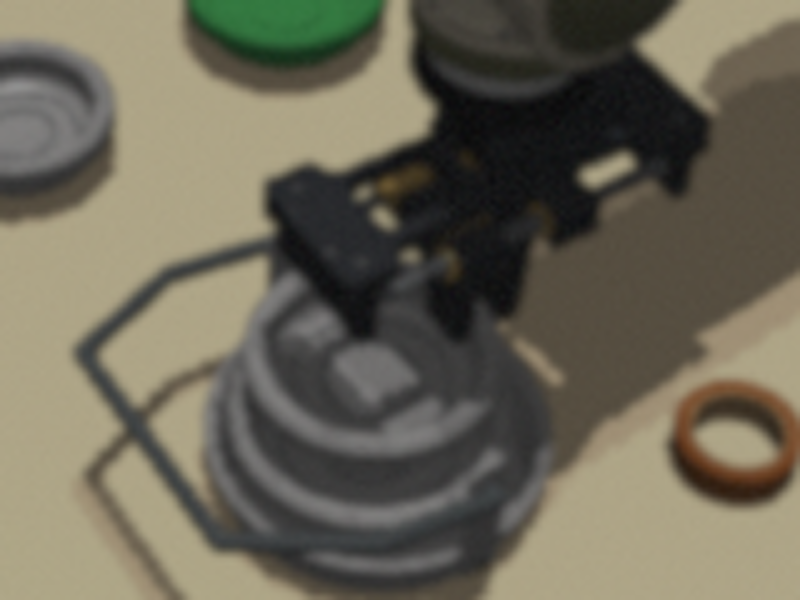

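```bash
python3 - <<'E'
from h import *
s,R=st();s['position']=np.array([.4975,.0544,.0334]);c=cam('wrist',s);o=cv2.imread('pics/w13.png')
for z,r,xy,col in((.044,.065,(.5485,.0435),(0,0,255)),(.044,.054,(.5485,.0435),(0,255,0)),(.033,.08,(.546,.046),(255,0,0))):
    p=proj(c,circ(z,xy,r));cv2.polylines(o,[p.astype(np.int32)],True,col,1)
cv2.imwrite('pics/w13o.png',cv2.resize(o[60:320,200:560],None,fx=2.2,fy=2.2))
E
```

```text
t 12.43 p [0.4981 0.0543 0.0343] op 0.0102 F [-0.2 -1.  -1.1]
[[ 0.981  0.005  0.192]
 [-0.192 -0.     0.981]
 [ 0.005 -1.     0.001]]
```

View pics/w13o.png

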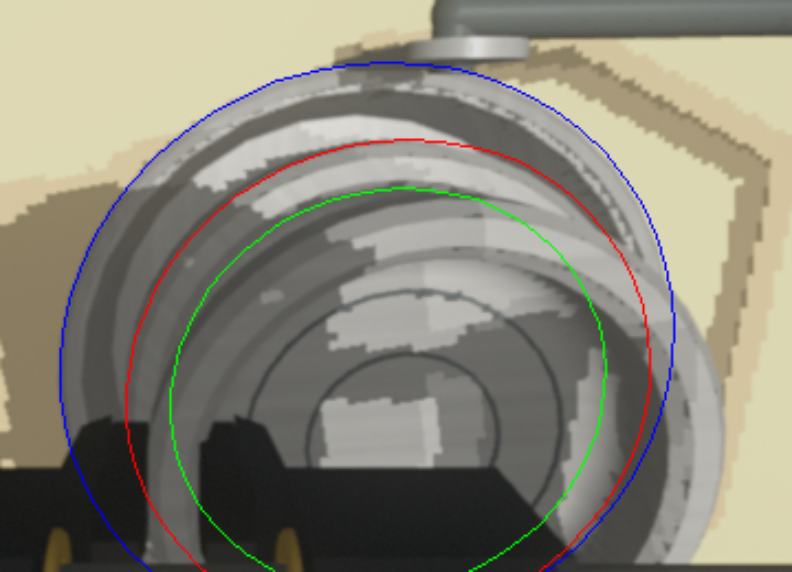

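```bash
python3 -m crank '[-0.0012,0.008,-0.0025,0,0,0.003,0,0.006,0,0,0,0.002,0,0.003,0,0,0,0]'
python3 -m crank '[0,0.003,0,0,0,0]'|sed -n '2p;4p'
python3 -m crank '[0,0.002,0,0,0,0]'|sed -n '2p;4p'
```

```text
time_s: 12.8
position: [0.4969, 0.0518, 0.017]
tool_rot: [-0.704, 0.068, -0.069, 0.704]
wrist_force: [0.3, 0.2, -0.7]
opening: 0.0099
position: [0.4969, 0.0518, 0.0138]
wrist_force: [-0.3, 0.2, -2.5]
position: [0.4969, 0.0518, 0.0116]
wrist_force: [-0.2, 0.1, -1.3]
```

```bash
python3 -m crank '[0,0.002,0,0,0,0]'|sed -n '2p;4p'
python3 -m crank '[0,0.0015,0,0,0,0]'|sed -n '2p;4p'
python3 -m crank '[0,0.0015,0,0,0,0]'|sed -n '2p;4p'
python3 - <<'E'
from h import *
cv2.imwrite('pics/w14.png',get_image('wrist')[:,:,::-1])
E
```

```text
position: [0.497, 0.0518, 0.0095]
wrist_force: [0.5, 0.6, -1.9]
position: [0.4966, 0.052, 0.0083]
wrist_force: [-9.1, 1.9, 15.2]
position: [0.4961, 0.0521, 0.0078]
wrist_force: [-10.8, 0.4, 20.6]
```

View pics/w14.png

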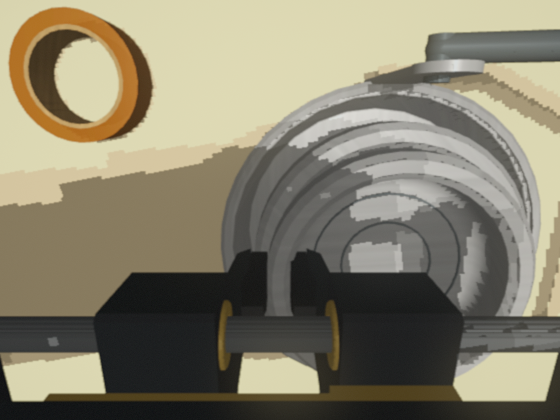

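Contact came at the expected seated height (reported 0.008). I ease off slightly and release.

```bash
python3 -m crank '[-0.0005,-0.0005,0,0,0,0,0,0,0,0,0,0]'|sed -n '2p;4p'
python3 -m crank '[0,0,0,0,0,0,0,0,0,0,0,0,0,0,0,0,0,0]' 0.65 40|sed -n '2p;4,5p'
python3 -m crank '[0,-0.01,0,0,0,0,0,-0.02,0,0,0,0,0,-0.03,0,0,0,0,0,0,0,0,0,0]'|sed -n '2p;4,5p'
python3 - <<'E'
from h import *
s,R=st();c=cam('wrist',s);o=get_image('wrist')[:,:,::-1].copy()
cv2.imwrite('pics/w15.png',o)
crop(get_image('scene'),240,180,400,300,5,'s15.png')
E
```

```text
position: [0.4963, 0.0522, 0.009]
wrist_force: [-0.2, 0.0, -1.8]
position: [0.4964, 0.0521, 0.0088]
wrist_force: [-0.6, 0.4, 0.9]
opening: 0.0305
position: [0.4966, 0.0521, 0.0721]
wrist_force: [0.6, 0.5, -0.2]
opening: 0.031
t 14.6 p [0.4966 0.0521 0.0721] op 0.031 F [ 0.6  0.5 -0.2]
[[ 0.982  0.002  0.191]
 [-0.191  0.     0.982]
 [ 0.002 -1.     0.001]]
```

View pics/w15.png

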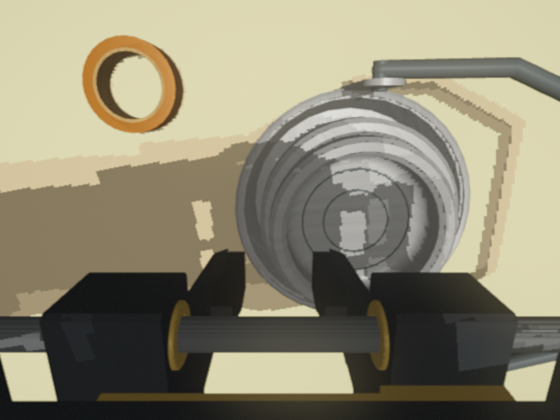

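View pics/s15.png

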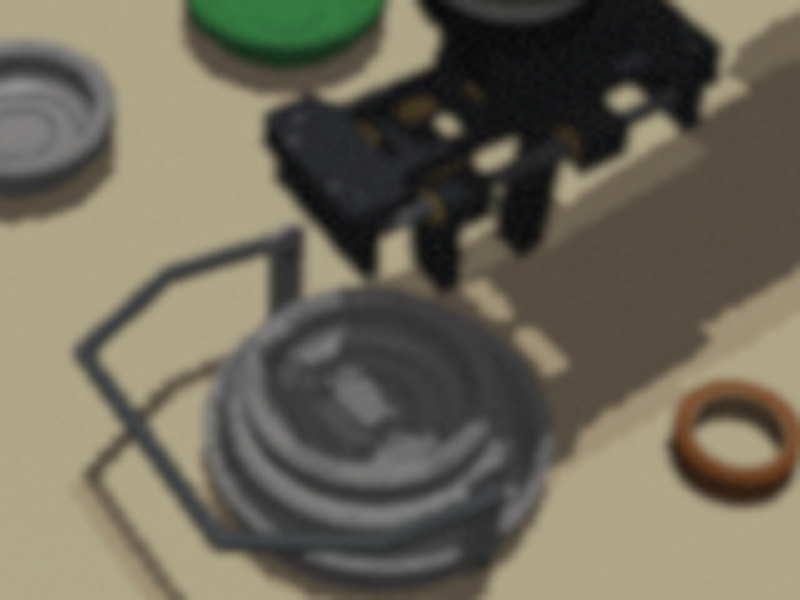

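```bash
python3 - <<'E'
from h import *
s,R=st();c=cam('wrist',s);o=cv2.imread('pics/w15.png')
C=(.5485,.042)
for z,r,col in((.044,.065,(0,0,255)),(.06,.058,(0,255,0)),(.06,.047,(0,255,255)),(.033,.08,(255,0,0))):
    p=proj(c,circ(z,C,r));cv2.polylines(o,[p.astype(np.int32)],True,col,1)
cv2.imwrite('pics/w15o.png',cv2.resize(o[70:320,220:490],None,fx=2.8,fy=2.4))
E
```

```text
t 14.7 p [0.4952 0.0522 0.0699] op 0.0308 F [-0.3 -0.  -1.1]
[[ 0.982 -0.002  0.191]
 [-0.191  0.001  0.982]
 [-0.002 -1.     0.   ]]
```

View pics/w15o.png

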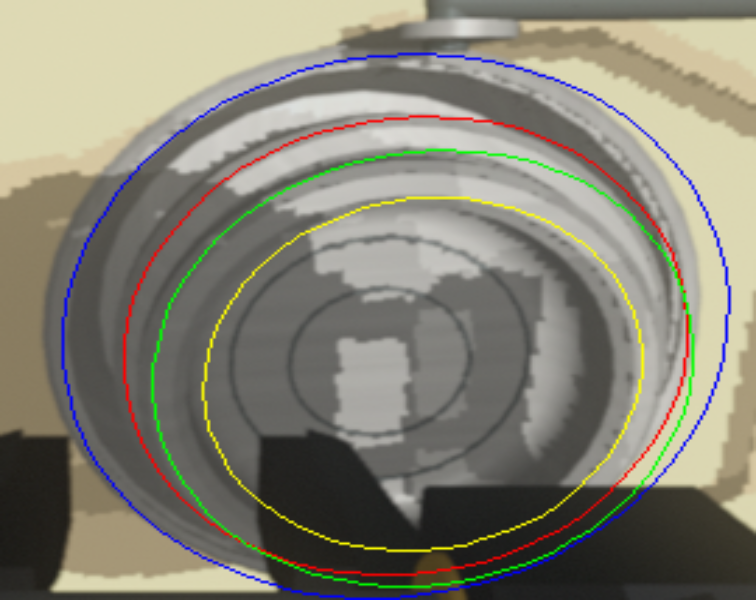

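The medium cover is nested: both rims are concentric in the view, and the release height matched. Now I fetch the small cover at (0.5405, −0.2273).

```bash
python3 plan.py .4958 -.2187 .065 -.19 7|tail -8|head -3; python3 -m crank '[0.007,0,-0.038,0,0,0,0.007,0,-0.038,0,0,0,0.007,0,-0.038,0,0,0,0.007,0,-0.038,0,0,0,0.007,0,-0.038,0,0,0,0.007,0,-0.038,0,0,0,0.007,0.005,-0.02,0,0,0,0,0,0,0,0,0]' 0.52 40
python3 plan.py .4958 -.2187 .03 -.19 2
```

```text
total [ 0.0006 -0.2709 -0.0049] rot [-0.    -0.003 -0.002]
0.0075,0.0007,-0.038,0,0,0
0.0075,0.0007,-0.038,0,0,0
time_s: 15.7
position: [0.4916, -0.2056, 0.0551]
tool_rot: [-0.702, 0.073, -0.062, 0.706]
wrist_force: [-1.9, 0.4, -0.1]
opening: 0.0423
t 15.7 p [ 0.4916 -0.2056  0.0551] op 0.0423 F [-1.9  0.4 -0.1]
[[ 0.982 -0.015  0.19 ]
 [-0.19   0.008  0.982]
 [-0.016 -1.     0.005]]
total [ 0.0042 -0.0131 -0.0251] rot [-0.005 -0.001 -0.016]
0.0035,0.0125,-0.0061,-0.002,-0.001,-0.008
0.0034,0.0125,-0.0061,-0.002,-0.001,-0.008
```

```bash
python3 -m crank '[0.0035,0.012,-0.006,-0.002,-0.001,-0.008,0.0035,0.012,-0.006,-0.002,-0.001,-0.008,0,0,0,0,0,0,0,0,0,0,0,0]'
python3 - <<'E'
from h import *
s,R=st();c=cam('wrist',s)
im=get_image('wrist');o=im[:,:,::-1].copy()
for z,r,col in((.04,.051,(0,0,255)),(.04,.04,(0,255,0))):
    p=proj(c,circ(z,(.5405,-.2273),r));cv2.polylines(o,[p.astype(np.int32)],True,col,1)
cv2.imwrite('pics/w16.png',o)
E
python3 plan.py .4958 -.2187 -.0115 -.19 3
```

```text
time_s: 16.2
position: [0.4961, -0.2159, 0.0283]
tool_rot: [-0.703, 0.066, -0.065, 0.705]
wrist_force: [-0.0, 0.3, -0.4]
opening: 0.042
t 16.2 p [ 0.4961 -0.2159  0.0283] op 0.042 F [-0.   0.3 -0.4]
[[ 0.983 -0.001  0.185]
 [-0.185  0.002  0.983]
 [-0.001 -1.     0.002]]
t 16.25 p [ 0.4961 -0.2159  0.0283] op 0.0425 F [-1.1  0.5  0.3]
[[ 0.983 -0.001  0.185]
 [-0.185  0.002  0.983]
 [-0.002 -1.     0.002]]
total [-0.0003 -0.0028 -0.0398] rot [-0.002  0.004 -0.002]
0.0001,0.0133,-0.001,-0.001,0.001,-0.001
0.0001,0.0133,-0.0009,-0.001,0.001,-0.001
0.0001,0.0133,-0.0009,-0.001,0.001,-0.001
```

View pics/w16.png

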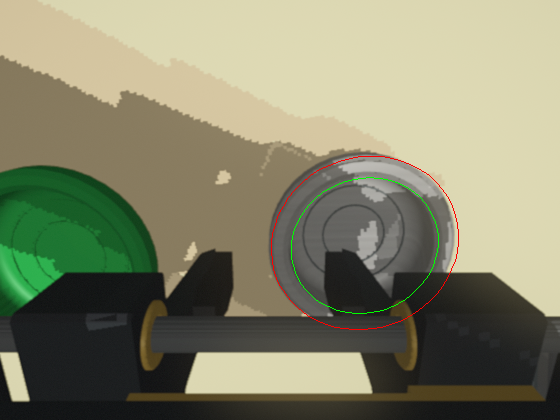

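The small cover's rims match within 2 px, and the green cover (right edge at u=157) is clear of the outer finger (u≈205). I descend.

```bash
python3 -m crank '[0,0.013,-0.001,0,0,0,0,0.013,-0.001,0,0,0,0,0.008,-0.0005,0,0,0,0,0,0,0,0,0]'|sed -n '2p;4,5p'; python3 plan.py .4958 -.2187 -.0115 -.19 1|tail -1
```

```text
position: [0.4955, -0.2182, -0.0082]
wrist_force: [0.1, -0.2, 1.4]
opening: 0.0426
0.0004,0.0033,-0.0005,-0.002,0.004,-0.002
```

```bash
python3 -m crank '[0,0.003,0,0,0,0,0,0,0,0,0,0]'|sed -n '2p;4,5p'
python3 -m crank '[0,0,0,0,0,0,0,0,0,0,0,0,0,0,0,0,0,0,0,0,0,0,0,0,0,0,0,0,0,0]' 1 55|sed -n '2p;4,5p'
```

```text
position: [0.4956, -0.2183, -0.0112]
wrist_force: [0.2, 0.3, 1.1]
opening: 0.0421
position: [0.496, -0.2185, -0.0105]
wrist_force: [0.1, 0.4, -0.8]
opening: 0.01
```

```bash
python3 -m crank '[0,-0.01,0,0,0,0,0,-0.025,0,0,0,0,0,-0.035,0,0,0,0,0,-0.035,0,0,0,0,0,-0.02,0.01,0,0,0]' 1 55|sed -n '2p;4,5p'
python3 plan.py .5013 .0516 .12 -.19 8
```

```text
position: [0.4969, -0.2085, 0.1192]
wrist_force: [0.1, 0.7, -1.0]
opening: 0.0099
t 18.25 p [ 0.4969 -0.2085  0.1192] op 0.0099 F [ 0.1  0.7 -1. ]
[[ 0.983 -0.002  0.185]
 [-0.185  0.003  0.983]
 [-0.003 -1.     0.002]]
total [0.0044 0.2601 0.0008] rot [-0.002  0.004 -0.003]
-0.0055,0,0.032,0,0,0
-0.0055,0,0.032,0,0,0
-0.0055,0,0.032,0,0,0
-0.0055,0,0.032,0,0,0
-0.0055,-0.0001,0.032,0,0,0
-0.0056,-0.0001,0.032,0,0,0
-0.0056,-0.0001,0.032,0,0,0
-0.0056,-0.0001,0.032,0,0,0
```

```bash
python3 -m crank '[-0.0055,0,0.02,0,0,0,-0.0055,0,0.035,0,0,0,-0.0055,0,0.035,0,0,0,-0.0055,0,0.035,0,0,0,-0.0055,0,0.035,0,0,0,-0.0055,0,0.035,0,0,0,-0.0055,0,0.03,0,0,0,-0.0055,0,0.02,0,0,0]'|sed -n '2p;4,5p'
python3 -m crank '[0,0,0,0,0,0]'|sed -n '2p;4,5p'
python3 plan.py .5013 .0516 .10 -.19 2
```

```text
position: [0.4927, 0.0547, 0.1156]
wrist_force: [0.4, 0.3, -1.2]
opening: 0.0096
position: [0.4915, 0.0563, 0.1148]
wrist_force: [0.6, -0.3, -1.2]
opening: 0.0099
t 19.38 p [0.4915 0.0563 0.1148] op 0.0099 F [ 0.6 -0.3 -1.2]
[[ 0.983 -0.012  0.182]
 [-0.182  0.005  0.983]
 [-0.013 -1.     0.003]]
total [ 0.0098 -0.0047 -0.0148] rot [-0.003  0.007 -0.013]
0.0053,0.0074,-0.0015,-0.002,0.004,-0.006
0.0053,0.0074,-0.0014,-0.002,0.004,-0.006
```

```bash
python3 -m crank '[0.0055,0.0075,-0.0015,-0.002,0.004,-0.006,0.0055,0.0075,-0.0015,-0.002,0.004,-0.006,0,0.01,0,0,0,0,0,0.01,0,0,0,0,0,0,0,0,0,0,0,0,0,0,0,0]'|sed -n '2p;4,5p'
cat > wov.py <<'E'
from h import *
import sys
# args: out, then z r x y ... on current wrist
s,R=st();c=cam('wrist',s);im=get_image('wrist');o=im[:,:,::-1].copy();cv2.imwrite('pics/'+sys.argv[1]+'r.png',o)
v=[float(a) for a in sys.argv[2:]];cols=[(0,0,255),(0,255,0),(255,0,0),(0,255,255)]
for i in range(0,len(v),4):
    p=proj(c,circ(v[i],v[i+2:i+4],v[i+1]));cv2.polylines(o,[p.astype(np.int32)],True,cols[(i//4)%4],1)
cv2.imwrite('pics/'+sys.argv[1]+'.png',cv2.resize(o[20:340,200:560],None,fx=2,fy=1.8))
E
python3 wov.py w17 .060 .058 .546 .043 .044 .065 .546 .043 .033 .08 .546 .043
python3 plan.py .5013 .0516 .05 -.19 2
```

```text
position: [0.5013, 0.0491, 0.0756]
wrist_force: [0.6, 0.2, 0.1]
opening: 0.01
t 20.12 p [0.5013 0.0491 0.0756] op 0.01 F [0.6 0.2 0.1]
[[ 0.981 -0.003  0.193]
 [-0.193 -0.001  0.981]
 [-0.003 -1.    -0.002]]
t 20.18 p [0.5013 0.0492 0.0756] op 0.0099 F [-0.9  0.1 -0.1]
[[ 0.981 -0.003  0.193]
 [-0.193 -0.001  0.981]
 [-0.003 -1.    -0.002]]
total [ 0.      0.0024 -0.0256] rot [ 0.002 -0.004 -0.003]
-0.0002,0.0128,0.0012,0.001,-0.002,-0.001
-0.0002,0.0128,0.0012,0.001,-0.002,-0.001
```

View pics/w17.png

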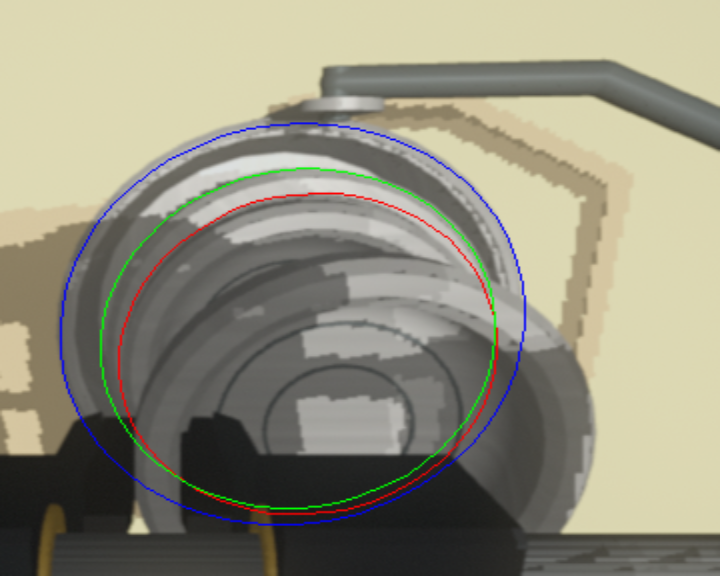

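```bash
python3 -m crank '[0,0.013,-0.0003,0.001,-0.002,0.002,0,0.013,0,0.001,-0.002,0.001,0,0.008,0,0,0,0,0,0,0,0,0,0]'|sed -n '2p;4,5p'
python3 wov.py w18 .060 .058 .546 .041
python3 plan.py .5013 .0487 .03 -.19 1|tail -2
```

```text
position: [0.5009, 0.049, 0.0391]
wrist_force: [0.0, 0.8, -0.6]
opening: 0.0099
t 20.68 p [0.5009 0.049  0.0391] op 0.0099 F [ 0.   0.8 -0.6]
[[ 0.982 -0.006  0.188]
 [-0.188  0.002  0.982]
 [-0.006 -1.     0.001]]
total [ 0.0002 -0.0002 -0.0094] rot [-0.001  0.    -0.006]
0.0003,0.0094,-0.0002,-0.001,0,-0.006
```

View pics/w18.png

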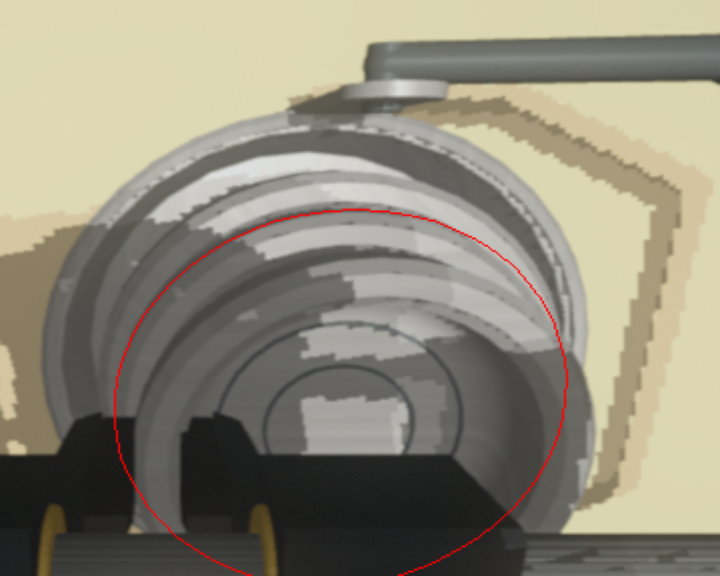

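```bash
python3 -m crank '[0.0003,0.005,0,0,0,-0.005,0,0.003,0,0,0,0]'|sed -n '2p;4,5p'
python3 -m crank '[0,0.002,0,0,0,0]'|sed -n '2p;4p'
python3 -m crank '[0,0.002,0,0,0,0]'|sed -n '2p;4p'
python3 -m crank '[0,0.0015,0,0,0,0]'|sed -n '2p;4p'
```

```text
position: [0.5018, 0.0489, 0.0316]
wrist_force: [-0.7, -0.3, -0.5]
opening: 0.0101
position: [0.5019, 0.0489, 0.0295]
wrist_force: [0.3, 0.0, -0.6]
position: [0.5019, 0.0489, 0.0274]
wrist_force: [0.7, 0.1, -1.8]
position: [0.502, 0.0489, 0.0258]
wrist_force: [0.6, 0.7, -1.9]
```

```bash
python3 -m crank '[0,0.0015,0,0,0,0]'|sed -n '2p;4p'
python3 -m crank '[0,0.0012,0,0,0,0]'|sed -n '2p;4p'
```

```text
position: [0.5015, 0.049, 0.0249]
wrist_force: [-9.7, 1.4, 19.8]
position: [0.5015, 0.049, 0.0248]
wrist_force: [-7.7, 0.9, 17.5]
```

Contact at 0.0249, which is the seated height. I release and check.

```bash
python3 -m crank '[-0.0005,-0.0005,0,0,0,0,0,0,0,0,0,0]'|sed -n '2p;4p'
python3 -m crank '[0,0,0,0,0,0,0,0,0,0,0,0,0,0,0,0,0,0]' 0.65 40|sed -n '2p;4,5p'
python3 -m crank '[0,-0.01,0,0,0,0,0,-0.02,0,0,0,0,0,-0.03,0,0,0,0,0,-0.02,0,0,0,0,0,0,0,0,0,0]'|sed -n '2p;4,5p'
python3 wov.py w19 .060 .058 .546 .042 .076 .051 .546 .042 .033 .08 .546 .042
python3 - <<'E'
from h import *
crop(get_image('scene'),240,180,400,300,5,'s19.png')
E
```

```text
position: [0.5013, 0.0491, 0.0258]
wrist_force: [-0.2, -0.2, -0.6]
position: [0.5014, 0.0491, 0.0256]
wrist_force: [0.0, 0.4, -0.5]
opening: 0.0309
position: [0.5015, 0.049, 0.1103]
wrist_force: [0.3, 0.2, 0.2]
opening: 0.0308
t 22.85 p [0.5015 0.049  0.1103] op 0.0308 F [0.3 0.2 0.2]
[[ 0.982  0.003  0.188]
 [-0.188 -0.     0.982]
 [ 0.003 -1.     0.001]]
```

View pics/w19.png

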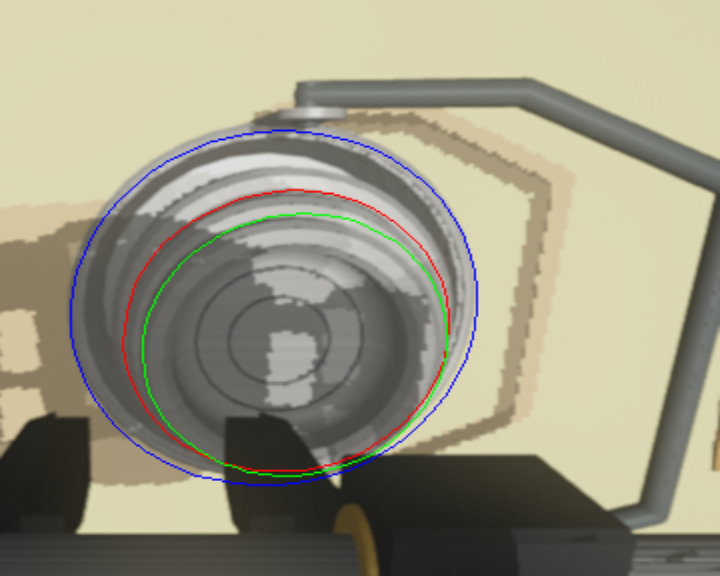

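View pics/s19.png

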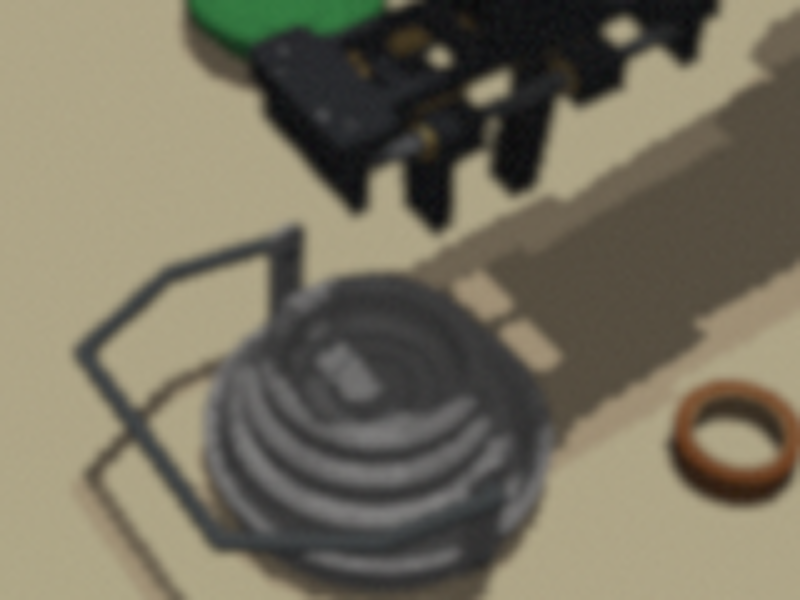

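```bash
python3 - <<'E'
from h import *
s,R=st();c=cam('wrist',s)
a=back(c,(557,127),.095);b=back(c,(529,303),.095);print(a,b,np.hypot(*(a-b)[:2]),(a+b)/2)
T=get_image('top');cv2.imwrite('pics/t20.png',T[:,:,::-1]);crop(T,200,150,300,240,8,'t20c.png');st()
E
```

```text
t 22.95 p [0.5006 0.0491 0.1085] op 0.0311 F [-0.7 -0.1 -0.3]
[[ 0.982 -0.     0.188]
 [-0.188  0.     0.982]
 [-0.    -1.     0.   ]]
[0.66522654 0.07964993 0.095     ] [ 0.65108708 -0.03241993  0.095     ] 0.11295830407956027 [0.65815681 0.023615   0.095     ]
t 23.0 p [0.5004 0.0492 0.1081] op 0.0308 F [ 0.5 -0.5  0. ]
[[ 0.982 -0.001  0.188]
 [-0.188  0.     0.982]
 [-0.001 -1.     0.   ]]
```

View pics/t20c.png

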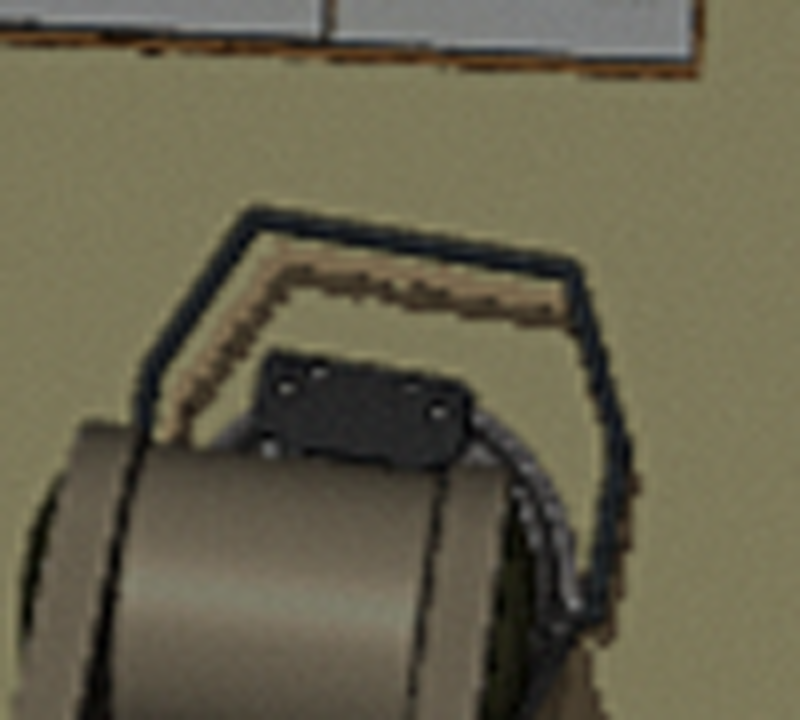

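View pics/w19r.png

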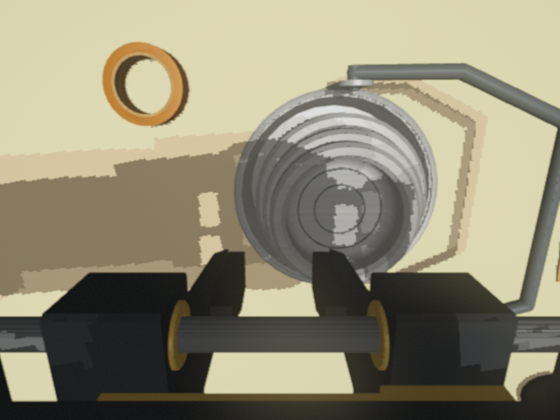

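Covers nested: concentric rims at about (340,205) in the wrist view, and four even steps in the scene view. Next is the handle bar, measured at about (0.660, 0.022, 0.095).

```bash
python3 -m crank '[0.035,0.003,0.001,0,0,0,0.04,0.004,0.001,0,0,0,0.04,0.004,0.001,0,0,0,0.035,0.004,0.001,0,0,0,0.006,0,0,0,0,0,0,0,0,0,0,0]' 0.65|sed -n '2p;4,5p'
python3 - <<'E'
from h import *
s,R=st();c=cam('wrist',s);o=get_image('wrist')[:,:,::-1].copy()
m=np.array([.660,.022,.095]);y=np.array([.189,.982,0])
p=proj(c,np.array([m-.058*y,m,m+.058*y])).astype(int);print(p)
for q in p: cv2.circle(o,tuple(int(v) for v in q),3,(0,0,255),1)
cv2.imwrite('pics/w21.png',o)
E
python3 plan.py .660 .022 .037 -.19 3
```

```text
position: [0.6551, 0.0236, 0.0851]
wrist_force: [-0.4, -0.5, 0.3]
opening: 0.031
t 23.75 p [0.6551 0.0236 0.0851] op 0.031 F [-0.4 -0.5  0.3]
[[ 0.982 -0.012  0.188]
 [-0.188  0.002  0.982]
 [-0.012 -1.    -0.   ]]
[[288 334]
 [289 244]
 [291 137]]
t 23.8 p [0.6549 0.0236 0.0852] op 0.0312 F [-0.3  0.1  0.1]
[[ 0.982 -0.012  0.188]
 [-0.188  0.002  0.982]
 [-0.012 -1.    -0.   ]]
total [ 0.0051 -0.0016 -0.0482] rot [ 0.     0.001 -0.012]
0.002,0.016,-0.0002,0,0,-0.004
0.0019,0.016,-0.0002,0,0,-0.004
0.0019,0.0161,-0.0002,0,0,-0.004
```

View pics/w21.png

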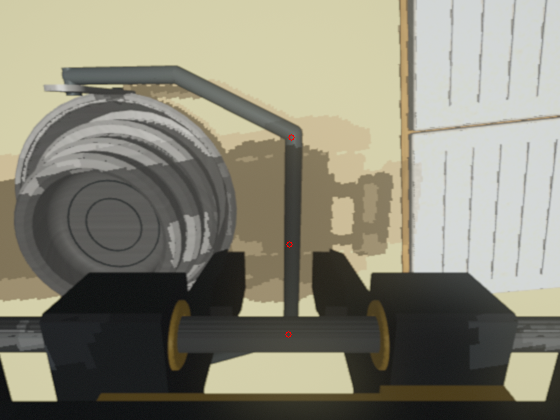

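```bash
python3 -m crank '[0.0025,0.016,-0.0003,0,0,-0.004,0.0022,0.016,-0.0003,0,0,-0.004,0.002,0.012,-0.0003,0,0,-0.004,0,0,0,0,0,0]' 0.65|sed -n '2p;4,5p'
python3 plan.py .6615 .0225 .037 -.19 1|tail -2
```

```text
position: [0.6592, 0.022, 0.0377]
wrist_force: [0.5, 0.2, -0.6]
opening: 0.0309
total [ 0.0023  0.0005 -0.0007] rot [ 0.     0.002 -0.002]
0.0021,0.0007,0.0009,0,0.002,-0.002
```

```bash
python3 -m crank '[0.001,0,0,0,0,0,0,0,0,0,0,0,0,0,0,0,0,0,0,0,0,0,0,0]' 1 25|sed -n '2p;4,5p'
python3 -m crank '[0,-0.003,0,0,0,0,0,0,0,0,0,0]'|sed -n '2p;4,5p'
python3 - <<'E'
from h import *
cv2.imwrite('pics/w22.png',get_image('wrist')[:,:,::-1]);crop(get_image('scene'),230,140,410,275,4,'s22.png')
E
```

```text
position: [0.6613, 0.0216, 0.0392]
wrist_force: [-0.7, 0.3, -1.1]
opening: 0.0074
position: [0.6606, 0.0218, 0.0421]
wrist_force: [0.9, 0.0, -1.2]
opening: 0.0078
```

View pics/w22.png

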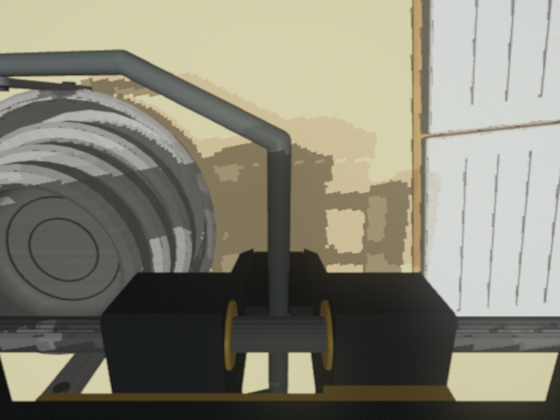

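View pics/s22.png

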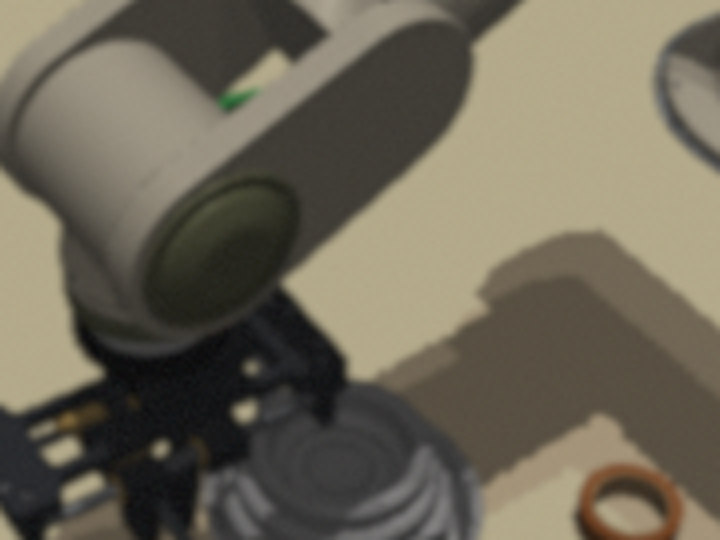

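```bash
cat > arc.py <<'E'
from h import *
s,R=st();d=s['position'][:2]-np.array([.5451,.0440]);ex=np.array([.982,-.189]);ey=np.array([.189,.982])
x=d@ex;z=s['position'][2]+.0562-.075
print('x %.4f y %.4f z %.4f  r %.4f phi %.3f'%(x,d@ey,z,np.hypot(x,z),np.arctan2(x,z)))
ph=np.arctan2(x,z)
for k in range(4):
    p2=ph-.11*(k+1);p1=ph-.11*k
    r1=np.hypot(x,z) if k==0 else .12
    a=np.array([.12*np.sin(p2)-(x if k==0 else .12*np.sin(p1)),0,.12*np.cos(p2)-(z if k==0 else .12*np.cos(p1))]);
    print('row dx %.4f dy %.4f'%(a[0],-a[2]))
E
python3 arc.py
```

```text
t 25.15 p [0.6607 0.0218 0.042 ] op 0.0075 F [ 0.6  0.5 -1. ]
[[ 0.982 -0.     0.187]
 [-0.187 -0.     0.982]
 [-0.    -1.    -0.   ]]
x 0.1177 y 0.0000 z 0.0232  r 0.1200 phi 1.376
row dx -0.0032 dy -0.0128
row dx -0.0046 dy -0.0123
row dx -0.0060 dy -0.0118
row dx -0.0072 dy -0.0110
```

```bash
python3 -m crank '[-0.0032,-0.0128,0,0,0,0,-0.0046,-0.0123,0,0,0,0,-0.006,-0.0118,0,0,0,0,-0.0072,-0.011,0,0,0,0]'|sed -n '2p;4,5p'; python3 arc.py
```

```text
position: [0.6374, 0.0263, 0.0919]
wrist_force: [-2.4, 0.9, -4.5]
opening: 0.0072
t 25.65 p [0.6374 0.0263 0.0919] op 0.0072 F [-2.4  0.9 -4.5]
[[ 0.982 -0.004  0.187]
 [-0.187  0.     0.982]
 [-0.004 -1.    -0.   ]]
x 0.0940 y 0.0001 z 0.0731  r 0.1191 phi 0.910
row dx -0.0079 dy -0.0105
row dx -0.0097 dy -0.0089
row dx -0.0106 dy -0.0078
row dx -0.0114 dy -0.0066
```

```bash
python3 -m crank '[-0.008,-0.01,0,0,0,0,-0.0095,-0.009,0,0,0,0,-0.0106,-0.0078,0,0,0,0,-0.0114,-0.0066,0,0,0,0]'|sed -n '2p;4,5p'; python3 arc.py
```

```text
position: [0.5956, 0.0343, 0.1275]
wrist_force: [0.3, 0.2, -6.6]
opening: 0.007
t 26.15 p [0.5956 0.0343 0.1275] op 0.007 F [ 0.3  0.2 -6.6]
[[ 0.982 -0.005  0.187]
 [-0.187  0.001  0.982]
 [-0.005 -1.    -0.   ]]
x 0.0515 y 0.0001 z 0.1087  r 0.1203 phi 0.442
row dx -0.0123 dy -0.0047
row dx -0.0127 dy -0.0036
row dx -0.0130 dy -0.0022
row dx -0.0132 dy -0.0008
```

```bash
python3 -m crank '[-0.0123,-0.0038,0,0,0,0,-0.0127,-0.0026,0,0,0,0,-0.0125,-0.0015,0,0,0,0,-0.01,0,0,0,0,0,0,0,0,0,0,0]'|sed -n '2p;4,5p'; python3 arc.py
python3 - <<'E'
from h import *
cv2.imwrite('pics/w23.png',get_image('wrist')[:,:,::-1]);cv2.imwrite('pics/s23.png',get_image('scene')[:,:,::-1])
E
```

```text
position: [0.5452, 0.0438, 0.1363]
wrist_force: [-0.6, -0.3, -6.2]
opening: 0.0068
t 26.77 p [0.5452 0.0438 0.1363] op 0.0068 F [-0.6 -0.3 -6.2]
[[ 0.982 -0.004  0.187]
 [-0.187  0.     0.982]
 [-0.004 -1.    -0.001]]
x 0.0002 y -0.0001 z 0.1175  r 0.1175 phi 0.001
row dx -0.0132 dy -0.0017
row dx -0.0130 dy 0.0021
row dx -0.0127 dy 0.0036
row dx -0.0122 dy 0.0049
```

View pics/w23.png

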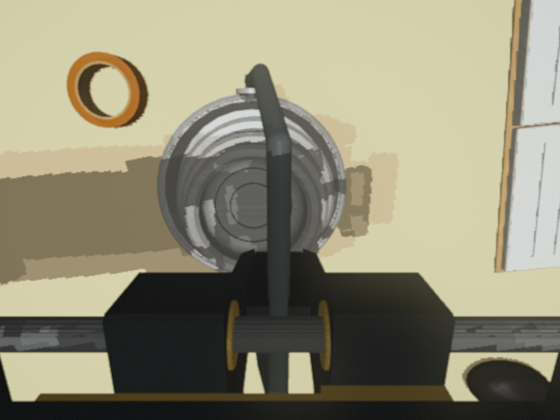

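View pics/s23.png

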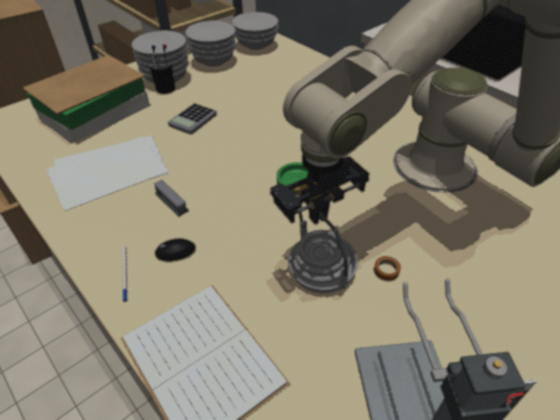

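Handle upright (view: bar at u≈278, over the covers at about (255,205)), pan under it. Now lift straight up.

```bash
python3 -m crank '[0,-0.004,0,0,0,0,0,-0.006,0,0,0,0,0,-0.01,0,0,0,0,0,0,0,0,0,0]' 1 40|sed -n '2p;4,5p'
python3 -m crank '[0,-0.01,0,0,0,0,0,-0.016,0,0,0,0,0,-0.016,0,0,0,0,0,-0.016,0,0,0,0,0,-0.01,0,0,0,0,0,0,0,0,0,0]'|sed -n '2p;4,5p'
python3 - <<'E'
from h import *
cv2.imwrite('pics/w24.png',get_image('wrist')[:,:,::-1]);crop(get_image('scene'),240,100,420,235,4,'s24.png')
E
```

```text
position: [0.5471, 0.0433, 0.1578]
wrist_force: [-0.6, -0.8, -7.4]
opening: 0.0065
position: [0.5472, 0.0433, 0.23]
wrist_force: [0.3, -1.1, -8.1]
opening: 0.0064
```

View pics/w24.png

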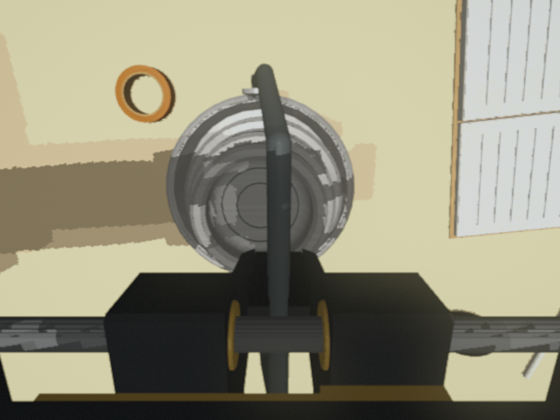

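View pics/s24.png

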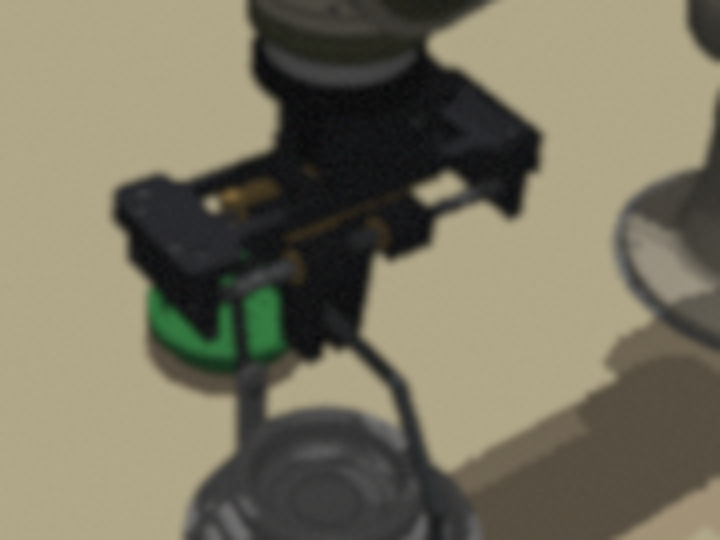

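Pan hangs free: 7.4 N, all three covers in it, leaning only slightly from bar friction. Now carry and turn it to the pre-hook point.

```bash
python3 plan.py .530 .242 .23 .942 12
```

```text
t 28.23 p [0.5468 0.0433 0.229 ] op 0.006 F [-0.9  0.4 -7.8]
[[ 0.982 -0.004  0.188]
 [-0.188  0.     0.982]
 [-0.004 -1.    -0.   ]]
total [-0.0168  0.1987  0.001 ] rot [-0.002 -1.131 -0.003]
-0.0045,-0.0001,0.016,0,-0.094,0
-0.003,-0.0001,0.0163,0,-0.094,0
-0.0014,-0.0001,0.0166,0,-0.094,0
0.0002,-0.0001,0.0166,0,-0.094,0
0.0017,-0.0001,0.0165,0,-0.094,0
0.0033,-0.0001,0.0163,0,-0.094,0
0.0048,-0.0001,0.0159,0,-0.094,0
0.0063,-0.0001,0.0154,0,-0.094,0
0.0077,-0.0001,0.0147,0,-0.094,0
0.009,-0.0001,0.0139,0,-0.094,0
0.0103,-0.0001,0.013,0,-0.094,0
0.0115,-0.0001,0.012,0,-0.094,0
```

```bash
python3 -m crank '[-0.0025,0,0.008,0,-0.04,0,-0.0045,0,0.016,0,-0.094,0,-0.003,0,0.0163,0,-0.094,0,-0.0014,0,0.0166,0,-0.094,0,0,0,0.0166,0,-0.094,0,0.0017,0,0.0165,0,-0.094,0,0.0033,0,0.0163,0,-0.094,0,0.0048,0,0.0159,0,-0.094,0]'|sed -n '2p;4,5p'
python3 plan.py .530 .242 .23 .942 5
```

```text
position: [0.5265, 0.1735, 0.2246]
wrist_force: [-0.6, 0.0, -7.2]
opening: 0.0063
t 29.23 p [0.5265 0.1735 0.2246] op 0.0063 F [-0.6  0.  -7.2]
[[ 0.855 -0.012 -0.518]
 [ 0.518  0.001  0.856]
 [-0.01  -1.     0.007]]
total [0.0035 0.0685 0.0054] rot [-0.009 -0.398 -0.008]
0.0077,-0.0011,0.0114,-0.002,-0.08,-0.002
0.0086,-0.0011,0.0107,-0.002,-0.08,-0.002
0.0094,-0.0011,0.01,-0.002,-0.08,-0.002
0.0102,-0.0011,0.0092,-0.002,-0.08,-0.002
0.0109,-0.0011,0.0084,-0.002,-0.08,-0.002
```

```bash
python3 -m crank '[0.0077,-0.001,0.0114,-0.002,-0.08,-0.002,0.0086,-0.001,0.0107,-0.002,-0.08,-0.002,0.0094,-0.001,0.01,-0.002,-0.08,-0.002,0.01,-0.001,0.009,-0.002,-0.07,-0.002,0.007,-0.001,0.005,-0.002,-0.03,-0.002,0,0,0,0,0,0,0,0,0,0,0,0]'|sed -n '2p;4,5p'
python3 plan.py .530 .242 .23 .942 1
python3 - <<'E'
from h import *
T=get_image('top');S=get_image('scene');cv2.imwrite('pics/w25.png',get_image('wrist')[:,:,::-1])
crop(T,40,110,260,275,3,'t25.png');crop(S,290,150,560,352,3,'s25.png')
c=cam('top')
E
```

```text
position: [0.5268, 0.2424, 0.2263]
wrist_force: [0.4, -0.4, -7.8]
opening: 0.006
t 30.1 p [0.5268 0.2424 0.2263] op 0.006 F [ 0.4 -0.4 -7.8]
[[ 0.616 -0.005 -0.787]
 [ 0.787  0.001  0.616]
 [-0.002 -1.     0.004]]
total [ 0.0032 -0.0004  0.0037] rot [-0.004 -0.035 -0.002]
0.0017,-0.0037,-0.0028,-0.004,-0.035,-0.002
```

View pics/t25.png

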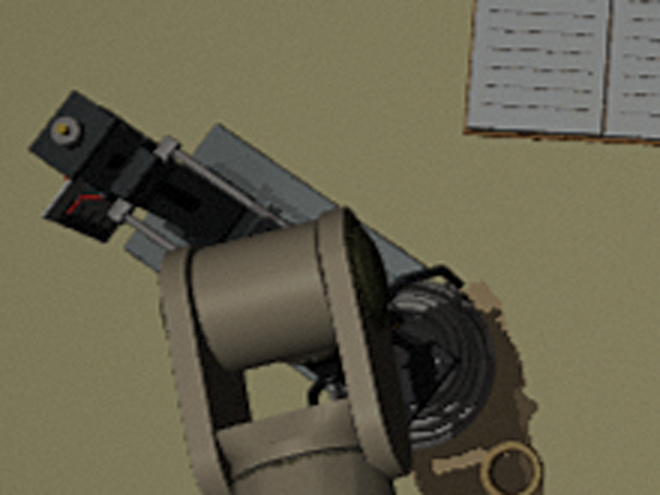

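View pics/s25.png

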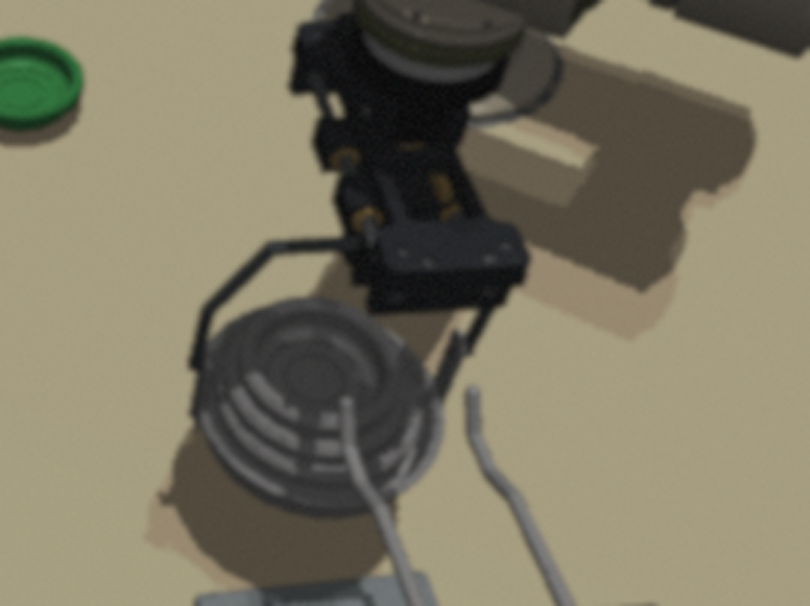

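View pics/w25.png

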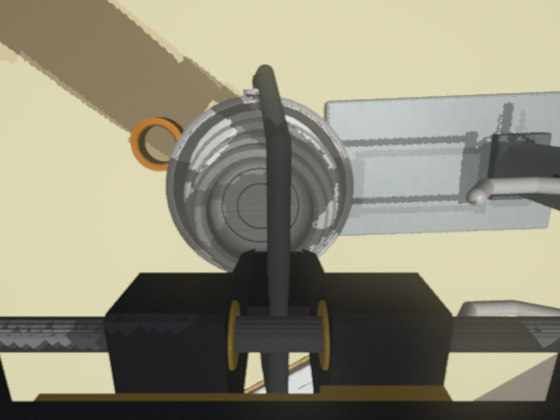

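```bash
python3 - <<'E'
from h import *
s,R=st();c=cam('wrist',s)
a=back(c,(477,194),.265);b=back(c,(467,312),.265);m=(a+b)/2
print(a,b,np.hypot(*(a-b)[:2]));d=(a-b)[:2];print('yaw from tips',np.arctan2(-d[0],d[1]))
# prong direction: hook x perpendicular
p=[back(c,q,.262) for q in((490,185),)];
print('tips in tool frame',((a-s['position'])@R).round(4),((b-s['position'])@R).round(4))
print('plate front corners',back(c,(326,102),.015),back(c,(340,236),.015))
E
python3 - <<'E'
import cv2
o=cv2.imread('pics/w25.png');cv2.imwrite('pics/w25c.png',cv2.resize(o[80:340,300:560],None,fx=2.3,fy=2.3,interpolation=cv2.INTER_CUBIC))
E
```

```text
t 30.25 p [0.5268 0.2422 0.2265] op 0.0064 F [-1.1 -0.2 -6.9]
[[ 0.617 -0.004 -0.787]
 [ 0.787  0.001  0.617]
 [-0.002 -1.     0.004]]
[0.55194762 0.33319382 0.265     ] [0.60157481 0.30013754 0.265     ] 0.0596286537109257
yaw from tips 0.9831915813171382
tips in tool frame [ 0.087  -0.0386  0.0365] [ 0.0916 -0.0388 -0.023 ]
plate front corners [0.49667078 0.33091615 0.015     ] [0.63468986 0.25223431 0.015     ]
```

View pics/w25c.png

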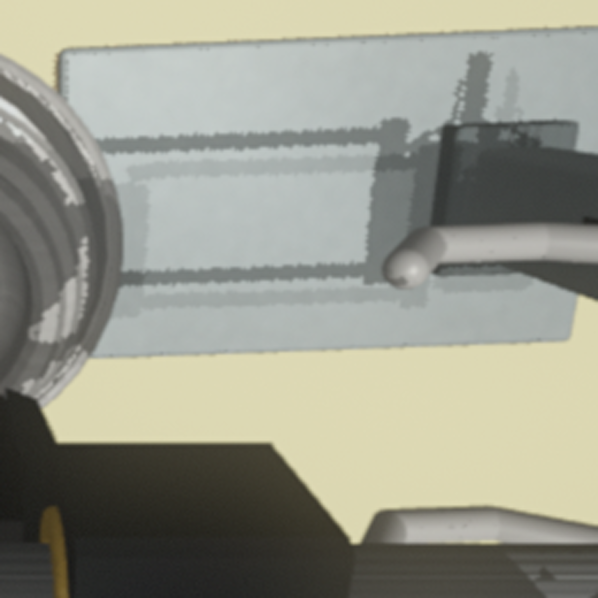

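```bash
python3 -m crank '[0.0017,-0.004,-0.0028,-0.004,-0.035,-0.002,0.008,0,0,0,0,0,0.014,0,0,0,0,0,0.014,0,0,0,0,0,0.012,0,0,0,0,0,0.008,0,0,0,0,0,0,0,0,0,0,0]' 1 40|sed -n '2p;4,5p'
python3 plan.py .595 .331 .23 .942 3
python3 - <<'E'
from h import *
cv2.imwrite('pics/w26.png',get_image('wrist')[:,:,::-1]);S=get_image('scene');crop(S,290,150,560,352,3,'s26.png')
E
```

```text
position: [0.5657, 0.2893, 0.2306]
wrist_force: [-0.6, 0.9, -8.1]
opening: 0.0059
t 31.12 p [0.5657 0.2893 0.2306] op 0.0059 F [-0.6  0.9 -8.1]
[[ 0.588  0.001 -0.809]
 [ 0.809  0.     0.588]
 [ 0.001 -1.    -0.   ]]
total [ 0.0293  0.0417 -0.0006] rot [0.    0.001 0.001]
0.017,0.0002,0.0003,0,0,0
0.017,0.0002,0.0003,0,0,0
0.017,0.0002,0.0003,0,0,0
```

View pics/s26.png

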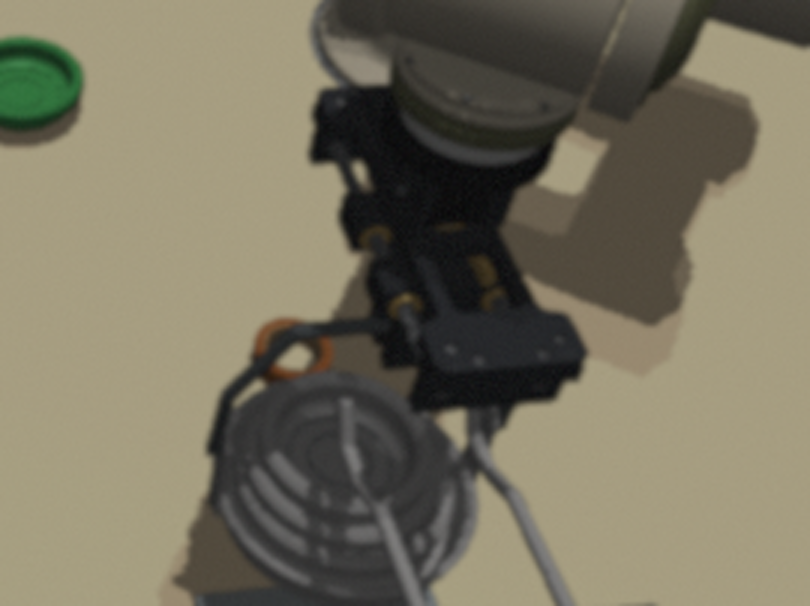

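View pics/w26.png

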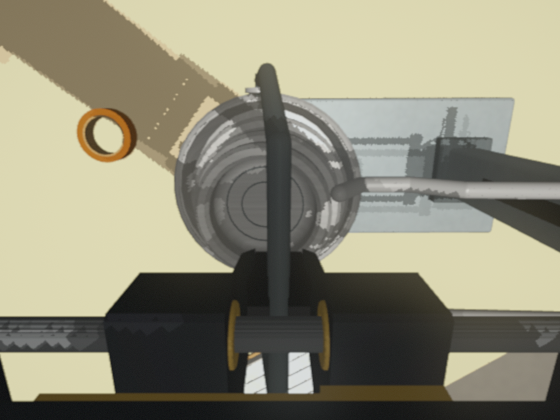

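```bash
python3 - <<'E'
from h import *
s,R=st();c=cam('wrist',s);a=back(c,(340,193),.266);print(((a-s['position'])@R).round(4))
for z in (.285,.289,.293):
    b=back(c,(278,193),z);print('bar',z,((b-s['position'])@R).round(4))
# bar thickness at end near bend: 
E
python3 - <<'E'
import cv2
o=cv2.imread('pics/w26.png');cv2.imwrite('pics/w26c.png',cv2.resize(o[80:320,180:420],None,fx=2.5,fy=2.5,interpolation=cv2.INTER_CUBIC))
E
```

```text
t 31.23 p [0.5655 0.2889 0.2307] op 0.0063 F [ 0.6 -0.7 -7.8]
[[ 0.588  0.001 -0.809]
 [ 0.809  0.     0.588]
 [ 0.001 -1.    -0.001]]
[ 0.0271 -0.0353  0.0361]
bar 0.285 [-0.0008 -0.0543  0.0409]
bar 0.289 [-0.0008 -0.0583  0.0419]
bar 0.293 [-0.0008 -0.0623  0.0429]
```

View pics/w26c.png

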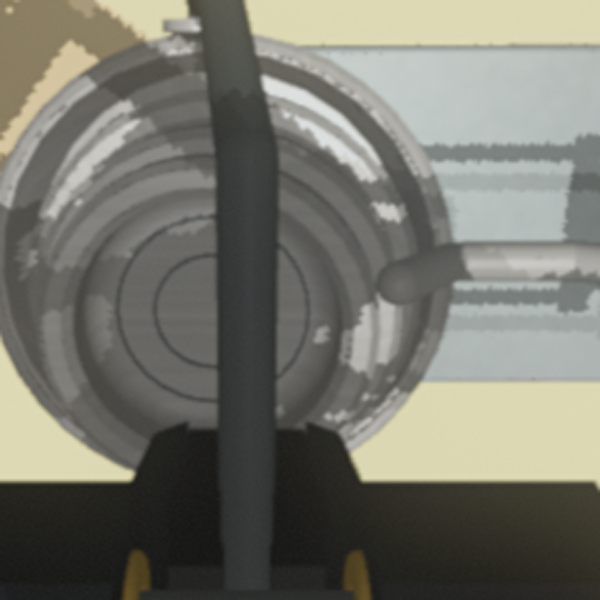

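Tips are 27 mm ahead of the bar, below it and inside the handle, and the yaw is parallel. I advance 52 mm, slightly higher.

```bash
python3 -m crank '[0.004,-0.004,0,0,0,0,0.01,0,0,0,0,0,0.012,0,0,0,0,0,0.012,0,0,0,0,0,0.008,0,0,0,0,0,0,0,0,0,0,0]' 1 40|sed -n '2p;4,5p'
python3 plan.py .595 .331 .23 .942 1
python3 - <<'E'
from h import *
cv2.imwrite('pics/w27.png',get_image('wrist')[:,:,::-1]);S=get_image('scene');crop(S,290,150,560,352,3,'s27.png')
E
```

```text
position: [0.5943, 0.3281, 0.2355]
wrist_force: [-0.5, 1.1, -7.1]
opening: 0.0064
t 31.98 p [0.5943 0.3281 0.2355] op 0.0064 F [-0.5  1.1 -7.1]
[[ 0.589  0.002 -0.808]
 [ 0.808  0.001  0.589]
 [ 0.001 -1.    -0.001]]
total [ 0.0007  0.0029 -0.0055] rot [ 0.001 -0.     0.001]
0.0028,0.0055,0.0011,0.001,0,0.001
```

View pics/s27.png

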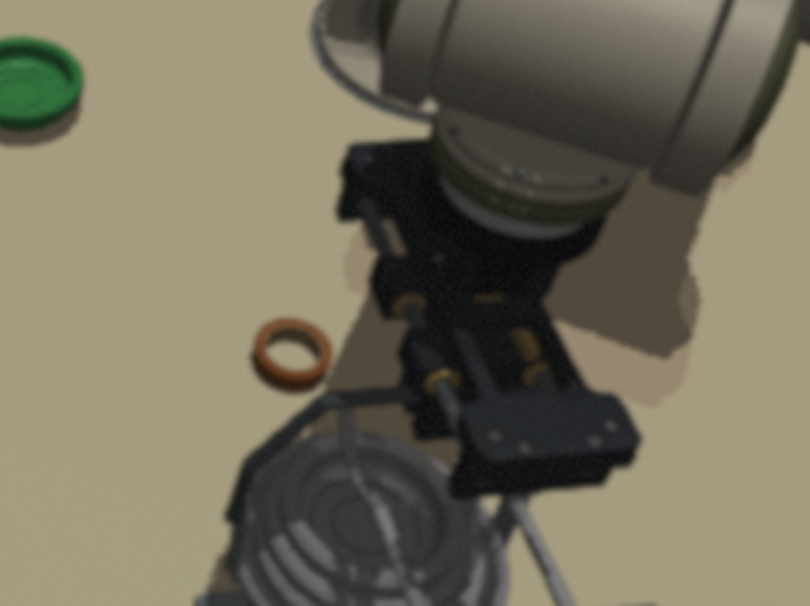

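View pics/w27.png

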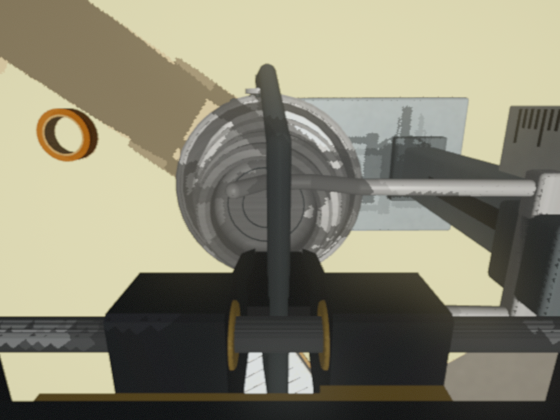

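Bar is over the seat: the tip at (235,187) is now behind it. I move 3 mm further, then lower onto the hook.

```bash
python3 -m crank '[0.003,0.006,0.001,0,0,0,0,0.008,0,0,0,0,0,0.008,0,0,0,0,0,0.004,0,0,0,0,0,0,0,0,0,0]'|sed -n '2p;4,5p'
python3 -m crank '[0,0.005,0,0,0,0,0,0.005,0,0,0,0,0,0,0,0,0,0]'|sed -n '2p;4,5p'
python3 -m crank '[0,0.005,0,0,0,0,0,0,0,0,0,0]'|sed -n '2p;4,5p'
```

```text
position: [0.5945, 0.33, 0.2076]
wrist_force: [0.4, 0.6, -7.1]
opening: 0.0064
position: [0.5946, 0.33, 0.1971]
wrist_force: [-0.3, 0.3, -6.7]
opening: 0.0058
position: [0.5947, 0.33, 0.192]
wrist_force: [-0.7, 0.4, -7.3]
opening: 0.0064
```

```bash
python3 -m crank '[0,0.004,0,0,0,0,0,0,0,0,0,0]'|sed -n '2p;4,5p'
python3 -m crank '[0,0.004,0,0,0,0,0,0,0,0,0,0]'|sed -n '2p;4,5p'
python3 - <<'E'
from h import *
cv2.imwrite('pics/w28.png',get_image('wrist')[:,:,::-1]);S=get_image('scene');crop(S,290,150,560,352,3,'s28.png')
E
```

```text
position: [0.5949, 0.3301, 0.1881]
wrist_force: [-1.0, -0.1, -5.9]
opening: 0.0062
position: [0.595, 0.3301, 0.1844]
wrist_force: [-0.4, -0.2, -4.8]
opening: 0.0063
```

View pics/w28.png

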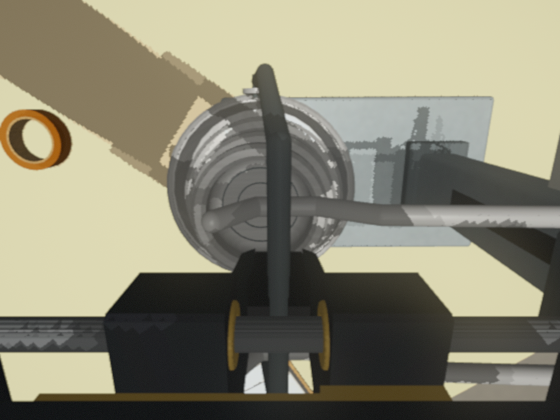

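View pics/s28.png

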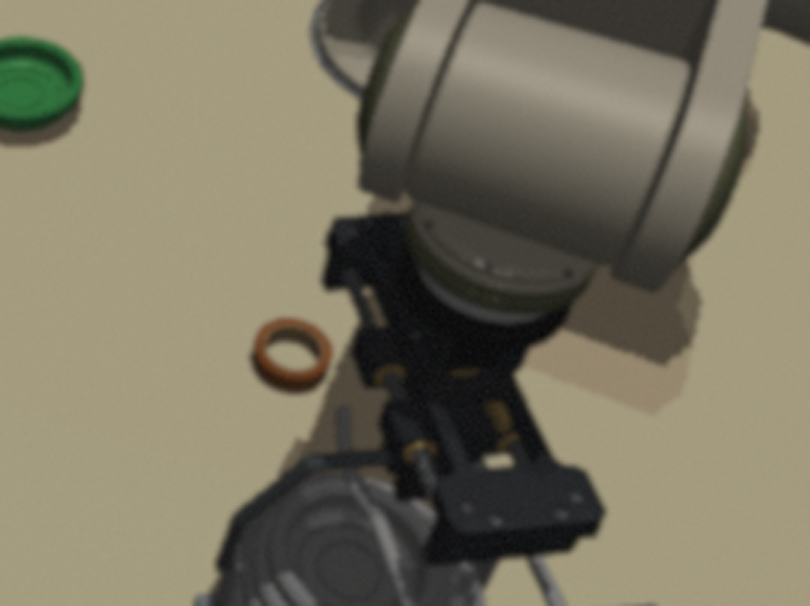

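The hook is taking load (7.3 → 4.8 N). The bar lies in the hook's trough: tip at (212,222), bar at u=278. I continue down.

```bash
python3 -m crank '[0,0.004,0,0,0,0,0,0.004,0,0,0,0,0,0.003,0,0,0,0,0,0,0,0,0,0]'|sed -n '2p;4,5p'
python3 -m crank '[0,0.003,0,0,0,0,0,0.003,0,0,0,0,0,0,0,0,0,0]' |sed -n '2p;4,5p'
```

```text
position: [0.5952, 0.3302, 0.1741]
wrist_force: [-1.8, -1.6, -2.0]
opening: 0.0065
position: [0.5953, 0.3302, 0.1685]
wrist_force: [-1.5, -0.8, -1.7]
opening: 0.0064
```

```bash
python3 -m crank '[0,0.002,0,0,0,0,0,0.0015,0,0,0,0,0,0,0,0,0,0,0,0,0,0,0,0]' 1 10|sed -n '2p;4,5p'
python3 -m crank '[0,0,0,0,0,0,0,0,0,0,0,0,0,0,0,0,0,0,0,0,0,0,0,0]' 1 3|sed -n '2p;4,5p'
python3 - <<'E'
from h import *
cv2.imwrite('pics/w29.png',get_image('wrist')[:,:,::-1])
E
```

```text
position: [0.5958, 0.3305, 0.1657]
wrist_force: [-0.6, 0.4, 0.6]
opening: 0.007
position: [0.5957, 0.3304, 0.1657]
wrist_force: [-1.2, -1.1, -0.4]
opening: 0.0071
```

View pics/w29.png

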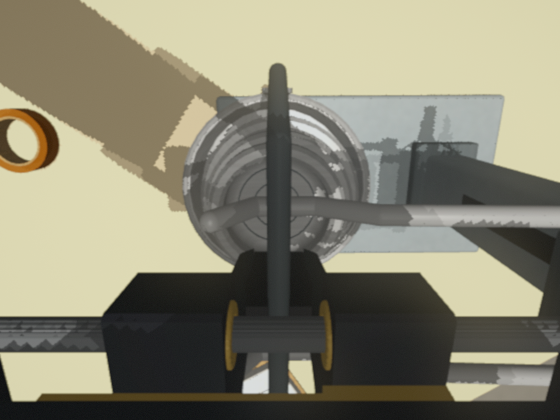

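The grip is slackened, the pan has swung plumb (centre u≈276 under the bar), and the hook carries the load. I open and back straight up.

```bash
python3 -m crank '[0,0,0,0,0,0,0,0,0,0,0,0,0,0,0,0,0,0]' 0.65 10|sed -n '2p;4,5p'
python3 -m crank '[0,-0.008,0,0,0,0,0,-0.015,0,0,0,0,0,-0.02,0,0,0,0,0,-0.03,0,0,0,0,0,-0.03,0,0,0,0,0,-0.02,0,0,0,0,0,0,0,0,0,0]'|sed -n '2p;4,5p'
python3 - <<'E'
from h import *
cv2.imwrite('pics/w30.png',get_image('wrist')[:,:,::-1]);S=get_image('scene');cv2.imwrite('pics/s30.png',S[:,:,::-1])
E
```

```text
position: [0.5962, 0.3305, 0.1659]
wrist_force: [-0.7, -0.4, 0.5]
opening: 0.0304
position: [0.5951, 0.3302, 0.2997]
wrist_force: [1.2, -0.3, -0.8]
opening: 0.0309
```

View pics/w30.png

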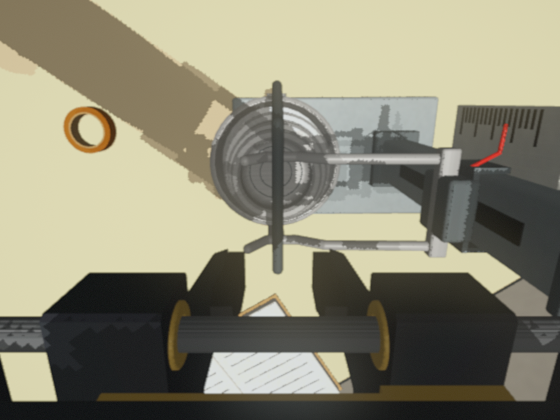

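View pics/s30.png

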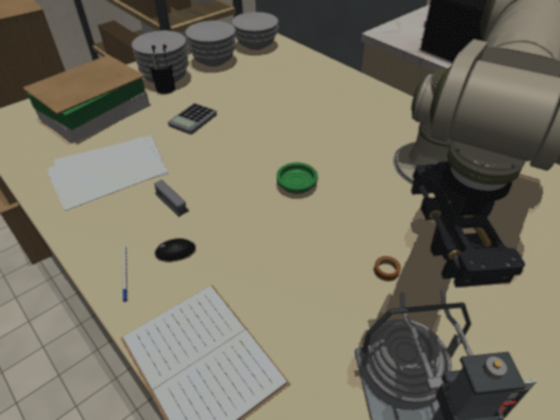

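The pan hangs on both prongs (crossings at (277,157) and (280,240)), with the covers concentric. I clear the gripper away and check that it comes to rest.

```bash
python3 -m crank '[0,-0.02,0,0,0,0,-0.02,0,0,0,0,0,-0.02,0,0,0,0,0,0,0,0,0,0,0,0,0,0,0,0,0,0,0,0,0,0,0,0,0,0,0,0,0,0,0,0,0,0,0]'|sed -n '2p;4,5p'
python3 -m crank '[0,0,0,0,0,0,0,0,0,0,0,0,0,0,0,0,0,0,0,0,0,0,0,0,0,0,0,0,0,0,0,0,0,0,0,0,0,0,0,0,0,0,0,0,0,0,0,0]'|sed -n '1p'
python3 - <<'E'
from h import *
fr=[]
for i in range(8):
    fr.append(get_image('wrist').astype(int)); 
    for _ in range(1): get_image('scene')
d=[np.abs(fr[i]-fr[0])[60:240,200:360].mean().round(2) for i in range(8)];print(d)
cv2.imwrite('pics/w31.png',fr[-1][:,:,::-1].astype(np.uint8));crop(get_image('scene'),330,270,530,420,4,'s31.png')
g=[cv2.phaseCorrelate(fr[0][60:240,200:360].mean(2),f[60:240,200:360].mean(2))[0] for f in fr];print(np.round(g,2))
E
```

```text
position: [0.5701, 0.298, 0.3109]
wrist_force: [-0.9, -0.1, 0.2]
opening: 0.0308
time_s: 39.2
[np.float64(0.0), np.float64(0.45), np.float64(0.46), np.float64(0.46), np.float64(0.46), np.float64(0.46), np.float64(0.45), np.float64(0.45)]
[[ 0.    0.  ]
 [-0.01 -0.  ]
 [-0.01 -0.03]
 [-0.02 -0.01]
 [-0.01 -0.02]
 [-0.01 -0.02]
 [-0.02 -0.01]
 [-0.01 -0.01]]
```

View pics/w31.png

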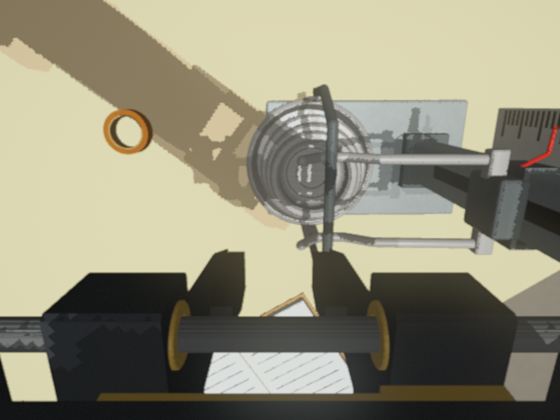

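View pics/s31.png

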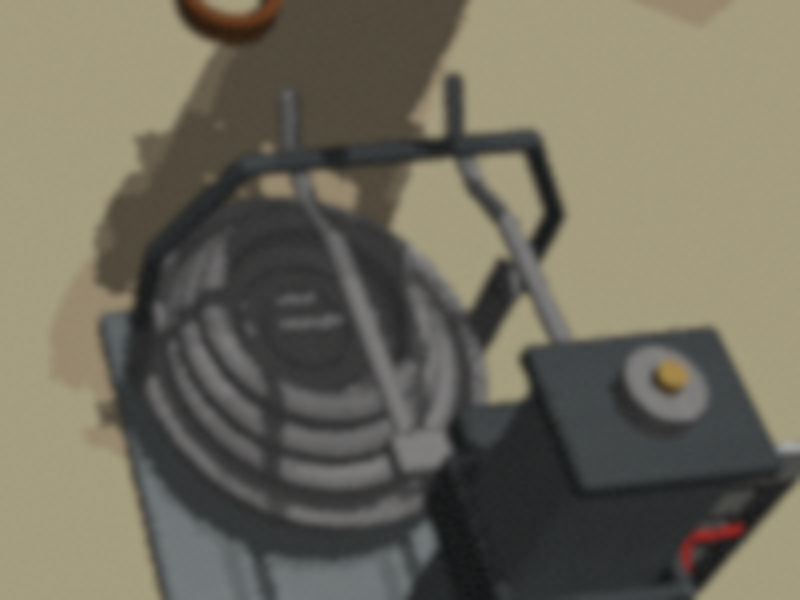

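The pan is still: image shift is below 0.03 px over about 0.8 s. The hook dipped about 26 mm, and the mouse (175,249), stapler (171,197) and tape (387,267) are where they started. I hand the job in.

```bash
python3 -c "
from cell import env
print(env.job_done())"
```

```text
the job is handed in; nothing more can be done
None
```

The three covers are nested in the pan, and the pan hangs by its handle on both prongs of the spring balance, with the gripper open and clear. I handed the job in at about 40 s of the 72 s; no verdict is reported.

- **Nesting:** I pinched each cover by its rim and set it down until it touched at the expected seated height (reported z 0.008 m for the medium, 0.025 m for the small). The cameras then showed the rims concentric and evenly stepped. I could not measure tilt more closely than a few degrees.
- **Hanging:** I swung the handle up, carried the pan (about 7.4 N) over the hook, lowered it until the hook had dipped about 26 mm, and let go.
- **Last checks:** The pan hung plumb under its bar, and the picture shifted less than 0.03 px over about 0.8 s. The wrist force was near zero. By eye, the mouse, stapler, tape and green cover are where they started.
- **What disagreed:** The reported tool position did not match the real fingertips, which sat about 39 mm higher. My first pinch closed in the air above the medium cover because of this. I measured the offset by gently touching the bare desk (up to about 31 N on the fingertips) and corrected for it afterwards. I also regripped the medium cover once, because the first real grip was too deep for nesting.

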